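Restock the tin carousel and lock it

TASK

Stand every loose cocoa tin upright on the carousel, each on a cork coaster of its own (any of the four), and turn the carousel by pushing it round at its rim pegs until the price card on it stands at the front, squarely over the brass pointer on the base. Only then lock it: take the red key from its wooden stand, push it fully into the lock beside the carousel, turn it clockwise to its stop, turn it back home, draw it straight out and put it fully back in its stand, leaving the sweet, sweet pack and ribbon spool around alone.

Things in the scene. Friction and masses are not known exactly. Their poses are not given: they have to be found in the camera images.
- carousel_base: Fixed dark wooden base of the carousel. Origin on the table under the turning axis. Its -x axis is the front: a 12 mm wide brass pointer lies there, 150-180 mm from the axis. Its foot plate is 12 mm high. The lock housing (dark steel block 66x66 mm, top 50 mm above the table) stands at [0, -240 mm] in this frame; two low bolt guides, 34 mm high, run from it towards the tray.
- carousel (a joint): Angle (rad) of the turning tray about the vertical axis of the base, counter-clockwise from above positive; 0 (or any full turn) = price card exactly at the front over the pointer. Turns freely both ways without a useful stop, held by a light dry friction (about 1 N at a peg), so it stays where it is left. The tray is a light wooden disc, radius 160 mm, top 38 mm above the table. When the bolt is thrown it can turn only about 0.1 rad.
- card_mark (a point): Foot of the white price card (68 mm wide, 49 mm tall, fixed upright on the tray facing outwards), 125 mm from the axis. It counts as at the front within 15 mm to either side of the pointer's line.
- coaster_1 (a point): Centre of the top face of cork coaster 1, 84 mm across, inlaid flush 38 mm above the table, 88 mm from the axis at 72 degrees from the price card (counter-clockwise from above positive); it turns with the tray.
- coaster_2 (a point): Centre of the top face of cork coaster 2, 84 mm across, inlaid flush 38 mm above the table, 88 mm from the axis at 144 degrees from the price card (counter-clockwise from above positive); it turns with the tray.
- coaster_3 (a point): Centre of the top face of cork coaster 3, 84 mm across, inlaid flush 38 mm above the table, 88 mm from the axis at -144 degrees from the price card (counter-clockwise from above positive); it turns with the tray.
- coaster_4 (a point): Centre of the top face of cork coaster 4, 84 mm across, inlaid flush 38 mm above the table, 88 mm from the axis at -72 degrees from the price card (counter-clockwise from above positive); it turns with the tray.
- peg_1 (a point): Top centre of brass finger peg 1, 12-15 mm thick, standing 44 mm up from the tray's top (top 82 mm above the table), 148 mm from the axis at 36 degrees from the card; push it sideways along the rim to turn the tray.
- peg_2 (a point): Top centre of brass finger peg 2, 12-15 mm thick, standing 44 mm up from the tray's top (top 82 mm above the table), 148 mm from the axis at 108 degrees from the card; push it sideways along the rim to turn the tray.
- peg_3 (a point): Top centre of brass finger peg 3, 12-15 mm thick, standing 44 mm up from the tray's top (top 82 mm above the table), 148 mm from the axis at 180 degrees from the card; push it sideways along the rim to turn the tray.
- peg_4 (a point): Top centre of brass finger peg 4, 12-15 mm thick, standing 44 mm up from the tray's top (top 82 mm above the table), 148 mm from the axis at -108 degrees from the card; push it sideways along the rim to turn the tray.
- peg_5 (a point): Top centre of brass finger peg 5, 12-15 mm thick, standing 44 mm up from the tray's top (top 82 mm above the table), 148 mm from the axis at -36 degrees from the card; push it sideways along the rim to turn the tray.
- keyway (a point): Centre of the mouth of the vertical keyway, in the top face of the brass plug, 52 mm above the table. With the lock at home the slot, 17.6 x 8.4 mm with a 3 mm chamfer round its mouth, 32 mm deep, runs lengthwise along the x axis of carousel_base. The key goes in from above, either way round, until its collar rests on the plug (key origin 30 mm below this point).
- key_lock (a joint): Turn of the lock plug (rad), clockwise from above positive: 0 = home stop, 1.1 = far stop. Light friction (0.03 N m), no spring: it stays where it is left. The key has about 0.24 rad of play either way in the slot.
- bolt (a joint): Travel of the lock's brass bolt (m): 0 drawn back, about 0.012 when the key has been turned to its stop. It stays thrown when the key goes back home; the key cannot draw it back. Thrown, it stands between the two brass keepers on the tray's rim.
- key: Steel key with a red grip, 50 g, standing upright in its stand. Origin at the tip of the blade, z up along the key. Blade 14 (x) x 5 (y) mm, 30 mm long, its last 4 mm slimmer; round collar 18 mm across from 30 to 34 mm; red grip 30 (x) x 10 (y) mm from 34 to 76 mm: pinch it across its 10 mm (along y).
- key_stand: Fixed wooden key stand, 70 (x) x 56 (y) mm, 36 mm high, origin on the table under its centre; its slot runs along its x axis.
- stand_slot (a point): Centre of the mouth of the stand's slot, 36 mm above the table; slot 18 x 9 mm with a 3 mm chamfer, right through. Fully in, the key's collar rests on the stand and the key's origin lies 30 mm below this point; it starts so.
- tin_1: Red cocoa tin with a cream lid, round, 64 mm across and 64 mm tall, about 120 g, standing on the table. Origin at the centre of its underside. May be absent.
- tin_2: Green cocoa tin with a cream lid, round, 64 mm across and 64 mm tall, about 120 g, standing on the table. Origin at the centre of its underside. May be absent.
- tin_3: Red cocoa tin with a cream lid, round, 64 mm across and 64 mm tall, about 120 g, standing on the table. Origin at the centre of its underside. May be absent.
- wrapped_sweet: Bystander: blue wrapped sweet, 36x60x18 mm, origin at the centre of its underside. Leave alone.
- ribbon_spool: Bystander: red ribbon spool, 53 mm across, 22 mm tall, origin at the centre of its underside. Leave alone.
- sweet_pack: Bystander: flat yellow pack, 46x96x22 mm, origin at the centre of its underside. Leave alone.
There are look-alikes about, which are no part of the job. What is shaped like the tin_1 but turquoise is not meant.

How it is judged:
On the way, in this order (a step that is already met when the one before it is completed fails the run):
1. every tin stands on a coaster of its own and the price card is at the front, the bolt not yet thrown ((distance between tin_1 and coaster_1 below 0.016 m or distance between tin_1 and coaster_2 below 0.016 m or distance between tin_1 and coaster_3 below 0.016 m or distance between tin_1 and coaster_4 below 0.016 m) and angle between each of tin_1, tin_2, tin_3's own z axis and vertical below 0.1 rad and linear speed of each of tin_1, tin_2, tin_3 below 0.03 m/s and (distance between tin_2 and coaster_1 below 0.016 m or distance between tin_2 and coaster_2 below 0.016 m or distance between tin_2 and coaster_3 below 0.016 m or distance between tin_2 and coaster_4 below 0.016 m) and (distance between tin_3 and coaster_1 below 0.016 m or distance between tin_3 and coaster_2 below 0.016 m or distance between tin_3 and coaster_3 below 0.016 m or distance between tin_3 and coaster_4 below 0.016 m) and y of card_mark in the frame of carousel_base between -0.015 and 0.015 m and x of card_mark in the frame of carousel_base below 0 m and contact force between each of tin_1, tin_2, tin_3 and the fingers below 0.1 N and value of joint bolt below 0.004 m), for 0.2 s.
2. the key is fully in the lock and turned to its far stop (horizontal distance between key and keyway below 0.004 m and z of key in the frame of keyway below -0.024 m and value of joint key_lock above 1 rad), for 0.1 s.
3. the key, still fully in, is turned back home (horizontal distance between key and keyway below 0.004 m and z of key in the frame of keyway below -0.024 m and value of joint key_lock below 0.08 rad), for 0.1 s.
4. the key is drawn out upwards with the lock at home (z of key in the frame of keyway above 0.004 m and value of joint key_lock below 0.12 rad), for 0.1 s.
At the end, for the whole second after the job is handed in: All tins upright, at rest, centred within 16 mm on coasters; card foot within 15 mm of the pointer line at the front; bolt thrown over 8 mm; lock home (under 0.12 rad); key in its stand at least 24 mm deep, within 8 mm and 0.2 rad of upright ((distance between tin_1 and coaster_1 below 0.016 m or distance between tin_1 and coaster_2 below 0.016 m or distance between tin_1 and coaster_3 below 0.016 m or distance between tin_1 and coaster_4 below 0.016 m) and angle between each of tin_1, tin_2, tin_3's own z axis and vertical below 0.1 rad and linear speed of each of tin_1, tin_2, tin_3, key below 0.03 m/s and (distance between tin_2 and coaster_1 below 0.016 m or distance between tin_2 and coaster_2 below 0.016 m or distance between tin_2 and coaster_3 below 0.016 m or distance between tin_2 and coaster_4 below 0.016 m) and (distance between tin_3 and coaster_1 below 0.016 m or distance between tin_3 and coaster_2 below 0.016 m or distance between tin_3 and coaster_3 below 0.016 m or distance between tin_3 and coaster_4 below 0.016 m) and y of card_mark in the frame of carousel_base between -0.015 and 0.015 m and x of card_mark in the frame of carousel_base below 0 m and value of joint bolt above 0.008 m and value of joint key_lock below 0.12 rad and horizontal distance between key and stand_slot below 0.008 m and z of key in the frame of stand_slot below -0.024 m and angle between key's own z axis and vertical below 0.2 rad); the robot touches nothing.
It fails at once if the bolt is thrown while the price card is not at the front (value of joint bolt above 0.006 m and not (y of card_mark in the frame of carousel_base between -0.03 and 0.03 m and x of card_mark in the frame of carousel_base below 0 m)).
It fails at once if the wrapped sweet is moved more than 30 mm (distance of wrapped_sweet from where it was at the start of the episode above 0.03 m).
It fails at once if the ribbon spool is moved more than 30 mm (distance of ribbon_spool from where it was at the start of the episode above 0.03 m).
It fails at once if the sweet pack is moved more than 30 mm (distance of sweet_pack from where it was at the start of the episode above 0.03 m).
Of tin_1, tin_2, tin_3 only 2 to 3 are there at a start; the rules pass over those that are not, and their reading is None.
At some moment in a run one of tin_1, tin_2, tin_3 may be knocked a few centimetres aside while the robot is not near it.
It also fails if it takes over 210 s, if anything falls off the work surface, if the arm or the gripper's body presses on something with over 40 N, if the wrist force passes 120 N, or if a joint passes its speed limit or range.

ROBOT

A 6-joint arm with a two-finger parallel gripper is mounted at the origin on a cart in front of the work surface, level with it; the furniture and walls round the work are solid. World frame = base frame: x ahead of the robot, y to its left, z up, the work surface at z = 0. Lengths are in m, angles in rad, forces in N, time in s.
With the tool pointing down it reaches from about 0.225 to 0.875 m from the base axis. Payload 3.4 kg.
Tool frame: the origin (TCP) lies between the finger pads; the fingertips stand 8 mm ahead of it and the grasp point (between the pads) lies 11 mm behind it; z points along the fingers, y is the line along which they close (so a half turn about z gives the same grasp; the last joint's range is limited). The gripper opens to 85 mm and grips with 20 to 120 N. Pads are 22 mm wide; open, the fingers measure 114 mm over their backs; the gripper's body (76 mm by 85 mm) begins 54 mm behind the grasp point. The pads swing forward as they close: fully open they stand 13 mm farther back than shut.
Start: joints at [1.039, 0.276, 1.505, -0, 1.361, -0.121], TCP at [0.23, 0.527, 0.239] pointing down, gripper open.
Joint ranges: [-2.89, 2.89], [-0.75, 2.08], [0.22, 2.7], [-1.18, 4.32], [0.11, 2.71], [-2.7, 2.7]. Speed limits (rad/s): [2.57, 2.57, 3.14, 3.14, 3.14, 3.14].

INTERFACE

Orientations are given as a unit quaternion [w, x, y, z].
In Python, from rig import manip gives the robot as it stands.
- The arm moves only by the tool move_arm, never from a script. Its argument "deltas" is a list that holds one entry, the list of rows, each a list of 5 numbers: the shift along the tool's x, y, z normalised to -1 to 1, where 1 is 80 cm, then the turn about the tool's z normalised to -1 to 1, where 1 is 120 degrees, then the closure, from -1 (fully open) to 1 (shut). In form: [[[tx, ty, tz, twist, grip], ...]]. A call has 1 to 12 rows; each row is the pose to reach, as a shift and turn from the pose commanded when the call began, along the tool's axes at that moment; what a row does not reach only later rows make up. A row lasts 1/10 s, in which the tool goes at most 50 mm and 8.59 degrees, less where a joint would pass 70% of its speed; a pose out of reach is approached as far as the arm can. A call with a number of a shift or a turn outside -1 to 1 is refused whole. A call with a gripper value outside its range is refused whole. The fingers move at their own pace and stop on an object; "squeeze" is the grip in N (left out, the last holds). Time passes only in rows, so rows that repeat a pose let the fingers close. It gives the time, the measured TCP pose, the force, the opening and the grip force at its end, in the units of the state.
- manip.get_state(): the state, without advancing time (a new reading comes with each control period).
- manip.get_image(name): name is "scene" or "top" or "wrist"; returns the picture (420x560x3 uint8, red, green, blue); there is no depth.
- manip.camera_params(name): a dict with "fx", "fy", "cx", "cy" (pixels), "R" (3x3) and "t" (3): a world point X has camera coordinates R X + t; the wrist camera has in their place "tool_from_camera" (4x4, takes a point from camera to tool coordinates, whose origin is the TCP and whose axes are the flange's). Camera axes: x right, y down, z forward; pixel columns grow to the right and rows downward; lengths in m; the calibration is good to about 2 mm. A picture is of the moment at which its call begins: read the wrist's pose just before it. camera_params takes no time and is no camera call.
- manip.sign_off(): hands the job in; it is judged then, once.
The state is a dict: "clock": time; "qpos": joint angles; "qd": joint speeds; "effort": joint torques, N m; "position": TCP position; "ee_rot": TCP orientation; "contact_force": force on the tool from outside, world axes, zero at the start; "moment": the same for the moment, N m; "width": finger opening in m; "gripper_force": force on a finger pad.
Only numpy, scipy, OpenCV 4.12 (cv2) and the standard library are available. Lean on these libraries where they do the work, as an engineer would, in place of code of your own. Each camera call takes 0.05 s, during which the arm holds its last target. There are 200 camera calls.

## Working session

There is one attempt and no reset: what is moved stays moved. The work goes in short steps, Python scripts to look and compute and a tool call to move; the robot and the scene stay as the last step left them, time stands still between calls to the robot, and variables do not carry over. Pictures are saved under pics/ and viewed, at most 17 in all, crops included, and the job is handed in when it is done.

Besides the shell and the picture viewer there is one more tool, called after ">>>" by a JSON object that holds its "fn" and its "kwargs". move_arm: Moves the arm, as the interface text tells. Scaled input: -1 to 1 covers 80 cm each way for a shift and 120 degrees each way for a turn. Its arguments: {"type":"object","properties":{"deltas":{"type":"array","items":{"type":"array","items":{"type":"array","items":{"type":"number","minimum":-1,"maximum":1}}}},"squeeze":{"type":"number"}},"required":["deltas"]}

```bash
ls; mkdir -p pics; python3 - <<'E'
from rig import manip
import cv2,numpy as np
s=manip.get_state();print(s['clock'],s['position'],s['ee_rot'],s['width'])
for n in('top','scene'):
    im=manip.get_image(n);cv2.imwrite(f'pics/{n}0.png',im[...,::-1])
    p=manip.camera_params(n);print(n,p)
print(manip.camera_params('wrist'))
E
```

```text
pics
0.0 [0.2293506  0.5266796  0.23843952] [-2.87427767e-04  2.03965360e-01  9.78977655e-01 -8.94510494e-04] 0.08550917702112888
top {'fx': 536.8017553375615, 'fy': 536.8017553375615, 'cx': 267.7406846888726, 'cy': 211.20260571074135, 'R': array([[-2.84965180e-02, -9.99593475e-01, -9.13193556e-04],
       [-9.97351205e-01,  2.84937336e-02, -6.69229545e-02],
       [ 6.69217689e-02, -9.96296487e-04, -9.97757728e-01]]), 't': array([-0.09657792,  0.53822731,  1.73879628])}
scene {'fx': 438.1780800543263, 'fy': 438.1780800543263, 'cx': 274.21374249659266, 'cy': 214.04388759468767, 'R': array([[ 0.87546695, -0.48319671, -0.00886335],
       [-0.30655932, -0.54106646, -0.7831146 ],
       [ 0.37360273,  0.68830809, -0.62181426]]), 't': array([-0.52863613,  0.17679552,  1.45458785])}
{'fx': 353.0279564977611, 'fy': 353.0279564977611, 'cx': 278.9853610382133, 'cy': 206.0216079959752, 'tool_from_camera': array([[-6.96431276e-04, -9.64753963e-01, -2.63152630e-01,
         6.72898284e-02],
       [ 9.99998954e-01, -3.38257145e-04, -1.40639152e-03,
         4.21432239e-04],
       [ 1.26780853e-03, -2.63153334e-01,  9.64753189e-01,
        -1.34804871e-01],
       [ 0.00000000e+00,  0.00000000e+00,  0.00000000e+00,
         1.00000000e+00]])}
```

View pics/top0.png

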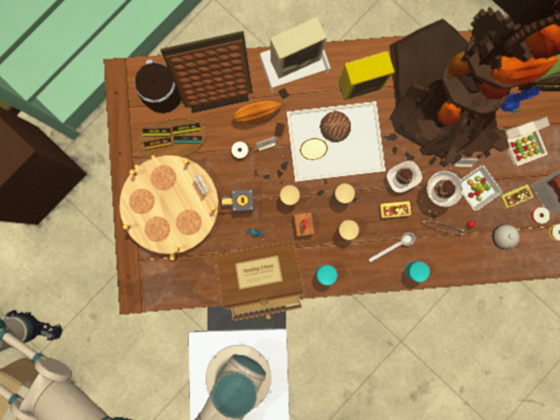

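View pics/scene0.png

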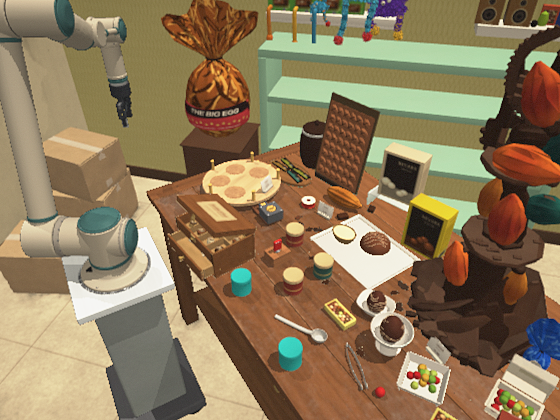

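The top view shows the carousel at about (168,204) with its card at (200,186), and the lock at (242,201). The key stand is at (303,224). The tin lids are at (289,195), (345,193) and (349,230); the turquoise ones at (327,275) and (418,272) are decoys. I'll zoom in once to measure.

```bash
cat > h.py <<'E'
from rig import manip
import cv2,numpy as np
from scipy.spatial.transform import Rotation as Ro
def px(n,u,v,z,s=None):
    "pixel -> world point at height z"
    p=manip.camera_params(n)
    d=np.array([(u-p['cx'])/p['fx'],(v-p['cy'])/p['fy'],1.])
    if n=='wrist':
        T=p['tool_from_camera'];R=rot(s)
        o=np.array(s['position'])+R@T[:3,3];d=R@T[:3,:3]@d
    else: o=-p['R'].T@p['t'];d=p['R'].T@d
    return o+d*(z-o[2])/d[2]
def proj(n,X,s=None):
    p=manip.camera_params(n)
    if n=='wrist':
        T=p['tool_from_camera'];c=T[:3,:3].T@(rot(s).T@(np.array(X)-s['position'])-T[:3,3])
    else: c=p['R']@X+p['t']
    return np.array([p['fx']*c[0]/c[2]+p['cx'],p['fy']*c[1]/c[2]+p['cy']])
def rot(s): return Ro.from_quat(np.roll(s['ee_rot'],-1)).as_matrix()
def yaw(s): # direction of tool x in world
    x=rot(s)[:,0];return np.arctan2(x[1],x[0])
def go(P,psi=None,s=None):
    "print move numbers to reach TCP P, tool-x yaw psi"
    s=s or manip.get_state();R=rot(s)
    d=R.T@(np.array(P)-s['position'])/.8
    out=[np.round(d,4).tolist()]
    if psi is not None:
        # tool z down: positive twist turns clockwise from above
        t=-(psi-yaw(s));t=(t+np.pi)%(2*np.pi)-np.pi
        out.append(round(float(t/np.radians(120)),4))
    print('pos',np.round(s['position'],4),'yaw',round(float(yaw(s)),4),'clock',round(s['clock'],2),'->',*out)
def snap(n,f,box=None,k=1):
    s=manip.get_state();im=np.ascontiguousarray(manip.get_image(n)[...,::-1]);np.save('pics/'+f+'.npy',im)
    if box: im=im[box[1]:box[3],box[0]:box[2]]
    cv2.imwrite(f'pics/{f}.png',cv2.resize(im,None,fx=k,fy=k,interpolation=cv2.INTER_CUBIC));return s
E
python3 - <<'E'
from h import *
im=cv2.imread('pics/top0.png')
cv2.imwrite('pics/c0.png',cv2.resize(im[145:285,108:368],None,fx=3,fy=3,interpolation=cv2.INTER_CUBIC))
hsv=cv2.cvtColor(im,cv2.COLOR_BGR2HSV)
# lid blobs
m=cv2.inRange(hsv,(15,60,170),(28,140,255))
n,_,st,c=cv2.connectedComponentsWithStats(m)
for i in range(1,n):
    if st[i,4]>80: print(st[i],np.round(c[i],1),np.round(px('top',*c[i],.064),3))
s=manip.get_state();print(yaw(s))
E
```

```text
[  149     0   342    58 11322] [316.1  20.3] [ 1.152 -0.287  0.064]
[    0   110   207   310 27125] [ 96.8 301.2] [0.263 0.435 0.064]
[ 18 112  35  24 179] [ 35.8 122.5] [0.84  0.627 0.064]
[514 120  35  46 238] [536.  140.2] [ 0.736 -0.98   0.064]
[299 138  29  22 265] [311.7 150.9] [ 0.722 -0.258  0.064]
[ 120  155   99   99 5556] [169.8 203.4] [0.566 0.2   0.064]
[335 183  20  20 313] [344.5 192.7] [ 0.584 -0.359  0.064]
[280 185  20  20 317] [289.4 194.4] [ 0.584 -0.183  0.064]
[339 220  20  20 321] [348.7 229.4] [ 0.467 -0.367  0.064]
[ 236  256   46   33 1103] [258.3 272.2] [ 0.34  -0.076  0.064]
[  286   278   274   142 35375] [427.8 354. ] [ 0.07  -0.6    0.064]
[266 296  33  12 209] [283.2 302. ] [ 0.244 -0.152  0.064]
[235 303  30  11 166] [248.9 308.1] [ 0.228 -0.044  0.064]
[  0 334  35  34 538] [ 13.5 351.1] [0.116 0.697 0.064]
[236 349  35  57 365] [261.5 376.9] [ 0.014 -0.078  0.064]
[206 353  29  39 227] [214.  372.4] [0.033 0.07  0.064]
[   0  362   96   58 2736] [ 41.7 399.6] [-0.036  0.609  0.064]
[202 402  36  18 244] [213.7 414. ] [-0.094  0.074  0.064]
2.730769256490137
```

View pics/c0.png

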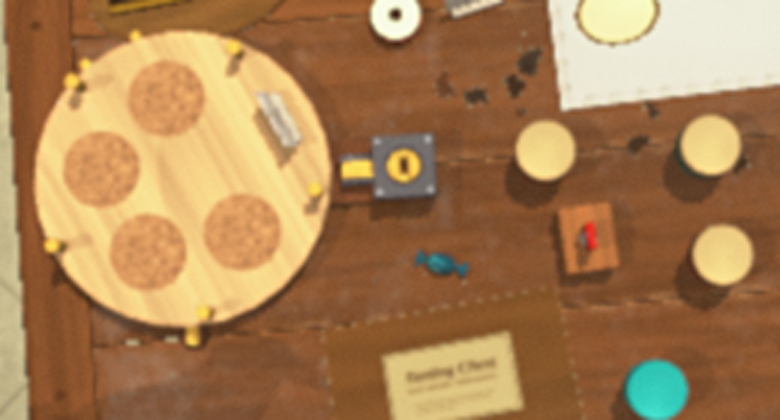

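The zoom shows the coasters at about (163.3,177.7), (141.7,201.3), (157.3,228.7) and (188.7,222.3) in full-frame pixels. The card is at about (200,185), the lock plug at (242.7,200.7), and the key in its stand at about (304,224).

```bash
python3 - <<'E'
from h import *
from scipy.optimize import least_squares
C=np.array([px('top',u/3+108,v/3+145,.038)[:2] for u,v in[(166,98),(101,169),(148,251),(242,232)]])
# order from top, ccw from card? try both labelings
for lab in ([72,144,-144,-72],):
    a=np.radians(lab)
    f=lambda p:(np.c_[p[0]+.088*np.cos(a+p[2]),p[1]+.088*np.sin(a+p[2])]-C).ravel()
    for t0 in(-1,2,):
        r=least_squares(f,[.56,.2,t0]);print(r.x,np.degrees(r.x[2]),r.cost,np.round(f(r.x)*1e3,1))
L=px('top',404/3+108,167/3+145,.052);print('lock',L)
d=r.x[:2]-L[:2];print(np.hypot(*d),np.degrees(np.arctan2(d[1],d[0]))-90)
print('stand corners',[np.round(px('top',u/3+108,v/3+145,.036)[:2],3) for u,v in[(557,207),(611,203),(619,268),(566,274)]])
print('sweet',px('top',441/3+108,264/3+145,.01))
E
```

```text
[ 0.5662451   0.20822331 -1.07557458] -61.62588400069377 3.819820336571107e-07 [ 0.  -0.1  0.3 -0.1 -0.7  0.2  0.4 -0. ]
[ 0.56624509  0.20822331 -1.07557482] -61.62589799369037 3.819820327107998e-07 [ 0.  -0.1  0.3 -0.1 -0.7  0.2  0.4 -0. ]
lock [ 0.56919286 -0.03228206  0.052     ]
0.24052343500715526 0.7022145055364462
stand corners [array([ 0.523, -0.196]), array([ 0.525, -0.254]), array([ 0.455, -0.26 ]), array([ 0.45 , -0.203])]
sweet [ 0.46538238 -0.06810318  0.01      ]
```

```bash
cat >> h.py <<'E'
A=np.array([.5662,.2082])
E
python3 - <<'E'
from h import *
a=np.radians(190.4)
go([*(A+.148*np.array([np.cos(a),np.sin(a)])),.15],a)
E
```

```text
pos [0.2294 0.5267 0.2385] yaw 2.7308 clock 0.1 -> [-0.3915, -0.3, 0.1111] -0.2828
```

>>> {"fn": "move_arm", "kwargs": {"deltas": [[[-0.3915,-0.3,0.111,-0.283,0.18],[-0.3915,-0.3,0.111,-0.283,0.18],[-0.3915,-0.3,0.111,-0.283,0.18],[-0.3915,-0.3,0.111,-0.283,0.18],[-0.3915,-0.3,0.111,-0.283,0.18],[-0.3915,-0.3,0.111,-0.283,0.18],[-0.3915,-0.3,0.111,-0.283,0.18],[-0.3915,-0.3,0.111,-0.283,0.18],[-0.3915,-0.3,0.111,-0.283,0.18],[-0.3915,-0.3,0.111,-0.283,0.18],[-0.3915,-0.3,0.111,-0.283,0.18]]]}}

```text
clock: 1.2
position: [0.4207, 0.1821, 0.1503]
ee_rot: [-0.001, -0.09, 0.996, 0.0]
contact_force: [-0.3, -0.1, 0.1]
width: 0.0352
gripper_force: 0.0
```

```bash
python3 - <<'E'
from h import *
a=np.radians(190.4)
s=snap('wrist','w1')
print(s['width'])
go([*(A+.148*np.array([np.cos(a),np.sin(a)])),.057],a)
print(proj('wrist',[*(A+.148*np.array([np.cos(a),np.sin(a)])),.082],s))
E
```

```text
0.035210174337693766
pos [0.4205 0.1827 0.1505] yaw -2.9597 clock 1.25 -> [0.0001, -0.0015, 0.1169] 0.0002
[277.06070109 224.54744302]
```

View pics/w1.png

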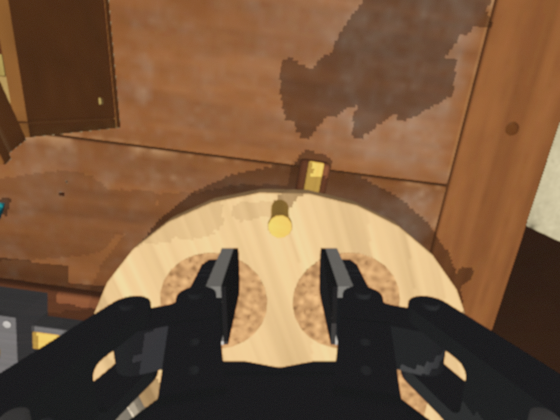

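```bash
python3 - <<'E'
from h import *
s=manip.get_state()
P=px('wrist',314,178,.013,s);print(P,np.degrees(np.arctan2(*(P[:2]-A)[::-1])), np.hypot(*(P[:2]-A)))
for t in [6,12,18,24,30,36,42,48,54,60,66]:
    r=np.radians(t);print([round(.185*(np.cos(r)-1),3),round(.185*np.sin(r)-.0015,3),.117,t/120])
E
```

```text
[0.40012061 0.20731425 0.013     ] -179.69442903002965 0.16608175597205538
[np.float64(-0.001), np.float64(0.018), 0.117, 0.05]
[np.float64(-0.004), np.float64(0.037), 0.117, 0.1]
[np.float64(-0.009), np.float64(0.056), 0.117, 0.15]
[np.float64(-0.016), np.float64(0.074), 0.117, 0.2]
[np.float64(-0.025), np.float64(0.091), 0.117, 0.25]
[np.float64(-0.035), np.float64(0.107), 0.117, 0.3]
[np.float64(-0.048), np.float64(0.122), 0.117, 0.35]
[np.float64(-0.061), np.float64(0.136), 0.117, 0.4]
[np.float64(-0.076), np.float64(0.148), 0.117, 0.45]
[np.float64(-0.092), np.float64(0.159), 0.117, 0.5]
[np.float64(-0.11), np.float64(0.168), 0.117, 0.55]
```

The wrist view shows the peg at (280,226), between the fingers and within a few px of prediction. The brass pointer is at (314,178), so the front lies at about 180°.

>>> {"fn": "move_arm", "kwargs": {"deltas": [[[0,-0.0015,0.06,0,0.18],[0,-0.0015,0.117,0,0.18],[-0.001,0.018,0.117,0.05,0.18],[-0.004,0.037,0.117,0.1,0.18],[-0.009,0.056,0.117,0.15,0.18],[-0.016,0.074,0.117,0.2,0.18],[-0.025,0.091,0.117,0.25,0.18],[-0.035,0.107,0.117,0.3,0.18],[-0.048,0.122,0.117,0.35,0.18],[-0.061,0.136,0.117,0.4,0.18],[-0.076,0.148,0.117,0.45,0.18],[-0.092,0.159,0.117,0.5,0.18]]]}}

```text
clock: 2.45
position: [0.4682, 0.3223, 0.0569]
ee_rot: [-0.001, 0.42, 0.908, -0.001]
contact_force: [-0.1, -1.7, -0.3]
width: 0.035
gripper_force: 0.7
```

```bash
python3 - <<'E'
from h import *
s=manip.get_state();p=s['position'][:2]-A;print(s['position'],np.degrees(np.arctan2(p[1],p[0])),np.hypot(*p),np.degrees(yaw(s)),s['qpos'])
for t in range(6,64,6):
    r=np.radians(t);print([round(float(.185*(np.cos(r)-1)),3),round(float(.185*np.sin(r)),3),0,t/120])
E
```

```text
[0.46824647 0.32234375 0.05690353] 130.63485231187474 0.15041172922444812 130.34904727348663 [ 4.80183034e-01  4.26067902e-01  1.77442402e+00  6.49776366e-04
  9.43402829e-01 -2.24423829e-01]
[-0.001, 0.019, 0, 0.05]
[-0.004, 0.038, 0, 0.1]
[-0.009, 0.057, 0, 0.15]
[-0.016, 0.075, 0, 0.2]
[-0.025, 0.092, 0, 0.25]
[-0.035, 0.109, 0, 0.3]
[-0.048, 0.124, 0, 0.35]
[-0.061, 0.137, 0, 0.4]
[-0.076, 0.15, 0, 0.45]
[-0.092, 0.16, 0, 0.5]
```

>>> {"fn": "move_arm", "kwargs": {"deltas": [[[-0.001,0.019,0,0.05,0.18],[-0.004,0.038,0,0.1,0.18],[-0.009,0.057,0,0.15,0.18],[-0.016,0.075,0,0.2,0.18],[-0.025,0.092,0,0.25,0.18],[-0.035,0.109,0,0.3,0.18],[-0.048,0.124,0,0.35,0.18],[-0.061,0.137,0,0.4,0.18],[-0.076,0.15,0,0.45,0.18],[-0.084,0.155,0,0.475,0.18],[-0.092,0.16,0,0.5,0.18],[-0.092,0.16,0,0.5,0.18]]]}}

```text
clock: 3.65
position: [0.6153, 0.3493, 0.0571]
ee_rot: [-0.0, 0.816, 0.577, 0.0]
contact_force: [-0.3, 0.3, 0.1]
width: 0.0351
gripper_force: 0.0
```

```bash
cat >> h.py <<'E'
def tray(f,box=(110,140,370,260),k=3):
    from scipy.optimize import least_squares
    snap('top',f,box,k);im=np.load(f'pics/{f}.npy')
    hsv=cv2.cvtColor(im,cv2.COLOR_BGR2HSV);out=[]
    m=cv2.inRange(hsv,(5,90,100),(16,170,230))[150:260,115:225]
    m=cv2.morphologyEx(m,cv2.MORPH_CLOSE,np.ones((3,3)))
    n,_,st,c=cv2.connectedComponentsWithStats(m)
    for i in range(1,n):
        if st[i,4]>250: out.append((st[i,2:].tolist(),np.round(c[i]+[115,150],1),np.round(px('top',*(c[i]+[115,150]),.038)[:2]-A,4)))
    for o in out:print(*o,'ang',np.degrees(np.arctan2(o[2][1],o[2][0])))
E
python3 - <<'E'
from h import *
s=manip.get_state();p=s['position'][:2]-A;print(s['position'],np.degrees(np.arctan2(p[1],p[0])),np.hypot(*p),np.degrees(yaw(s)))
tray('t1')
E
```

```text
[0.61528526 0.34930407 0.05707781] 70.81896972690396 0.14939786144268707 70.53745187540382
[110, 110, 3359] [186.7 204.7] [-0.0036 -0.0583] ang -93.5335032791107
[26, 26, 522] [182.7 180.6] [ 0.075  -0.0468] ang -31.964163229933718
[27, 27, 549] [150.9 182.8] [0.0708 0.0565] ang 38.590658208942024
[27, 27, 515] [194.7 210.1] [-0.0221 -0.084 ] ang -104.74020533401264
[25, 26, 497] [142.7 214. ] [-0.0298  0.0844] ang 109.44713643690446
```

View pics/t1.png

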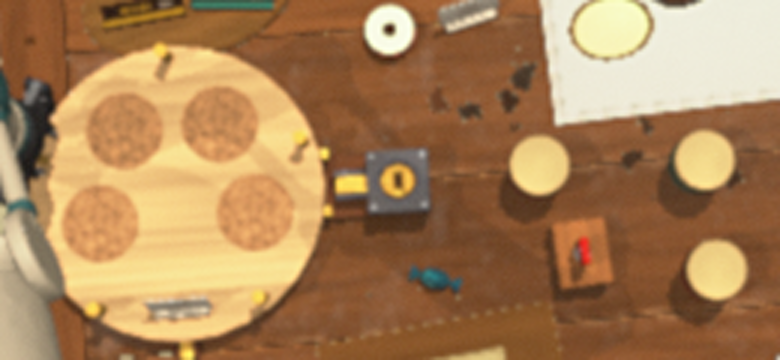

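The top view shows the card at (180,308) in the crop, near the front, with the two keepers at (325,153) and (328,211) around the bolt. It needs about 2° more.

>>> {"fn": "move_arm", "kwargs": {"deltas": [[[0,0.004,0,0.01,0.18],[0,0.0075,0,0.018,0.18],[0,0.0075,0,0.018,0.18],[0,0.001,0,0.018,0.18],[0,0.001,-0.05,0.018,0.18],[0,0.001,-0.11,0.018,-0.5],[0,0.001,-0.14,0.018,-1]]]}}

```text
clock: 4.4
position: [0.6175, 0.3479, 0.1734]
ee_rot: [0.001, 0.828, 0.561, 0.003]
contact_force: [1.0, 0.2, 0.5]
width: 0.063
gripper_force: 0.0
```

```bash
python3 - <<'E'
from h import *
tray('t2')
go([.584,-.183,.13],np.radians(90))
go([.584,-.183,.034],np.radians(90))
print(manip.get_state()['qpos'])
E
```

```text
[107, 110, 2791] [197.  196.5] [ 0.0222 -0.0921] ang -76.44781074091105
[26, 26, 516] [183.4 180.9] [ 0.074 -0.049] ang -33.5110187978408
[26, 26, 515] [152.1 182.6] [0.0714 0.0526] ang 36.378876824976956
[55, 67, 704] [135.8 241.4] [-0.1176  0.108 ] ang 137.43664824681014
[25, 25, 484] [194.1 211.1] [-0.0252 -0.0818] ang -107.12241485713294
[24, 25, 490] [142.5 213.3] [-0.0274  0.0851] ang 107.84721648252233
pos [0.619  0.3485 0.1771] yaw 1.1917 clock 4.45 -> [-0.6339, 0.2048, 0.0552] -0.181
pos [0.619  0.3485 0.1771] yaw 1.1917 clock 4.45 -> [-0.635, 0.2037, 0.1752] -0.181
[ 4.15042353e-01  5.07335145e-01  1.29033429e+00 -1.36942189e-04
  1.33174780e+00  7.94190633e-01]
```

```bash
python3 - <<'E'
from h import *
go([.584,-.183,.13],np.radians(45))
E
```

```text
pos [0.619  0.3485 0.1771] yaw 1.1917 clock 4.45 -> [-0.6339, 0.2048, 0.0552] 0.194
```

>>> {"fn": "move_arm", "kwargs": {"deltas": [[[-0.634,0.205,0.055,0.194,-1],[-0.634,0.205,0.055,0.194,-1],[-0.634,0.205,0.055,0.194,-1],[-0.634,0.205,0.055,0.194,-1],[-0.634,0.205,0.055,0.194,-1],[-0.634,0.205,0.055,0.194,-1],[-0.634,0.205,0.055,0.194,-1],[-0.634,0.205,0.055,0.194,-1],[-0.634,0.205,0.055,0.194,-1],[-0.634,0.205,0.055,0.194,-1],[-0.634,0.205,0.055,0.194,-1],[-0.634,0.205,0.055,0.194,-1]]]}}

```text
clock: 5.65
position: [0.5799, -0.1894, 0.1242]
ee_rot: [0.001, 0.925, 0.38, -0.001]
contact_force: [-0.3, 2.0, 0.1]
width: 0.0854
gripper_force: 0.0
```

```bash
python3 - <<'E'
from h import *
s=snap('wrist','w2')
print(proj('wrist',[.584,-.183,.064],s))
go([.584,-.183,.034],np.radians(45))
E
```

```text
[277.39325953 215.47950904]
pos [ 0.5799 -0.1867  0.1244] yaw 0.7813 clock 5.7 -> [0.0069, 0.0004, 0.113] -0.002
```

View pics/w2.png

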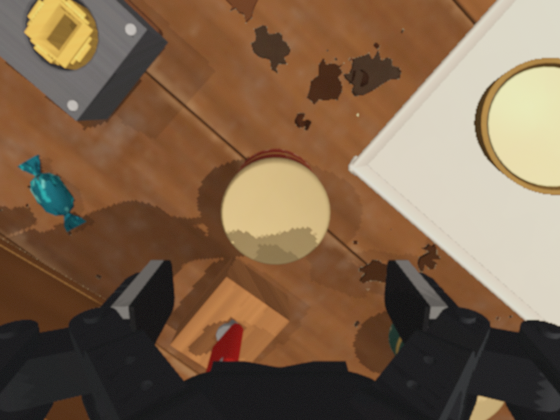

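The wrist view shows the red tin's lid at (276,211), within 2 mm of prediction, with clear space on both finger sides.

>>> {"fn": "move_arm", "kwargs": {"deltas": [[[0.008,0,0.05,-0.002,-1],[0.008,0,0.09,-0.002,-1],[0.008,0,0.113,-0.002,-1],[0.008,0,0.113,-0.002,0],[0.008,0,0.113,-0.002,0.4],[0.008,0,0.113,-0.002,0.4],[0.008,0,0.113,-0.002,0.4],[0.008,0,0.113,-0.002,0.4],[0.008,0,0.09,-0.002,0.4],[0.008,0,0.04,-0.002,0.4],[0.008,0,-0.02,-0.002,0.4],[0.008,0,-0.06,-0.002,0.4]]], "squeeze": 35}}

```text
clock: 6.9
position: [0.5863, -0.1807, 0.1767]
ee_rot: [0.002, 0.923, 0.384, 0.002]
contact_force: [0.5, -0.6, -1.0]
width: 0.0612
gripper_force: 38.6
```

```bash
cat >> h.py <<'E'
PHI=np.radians(180.8)
def co(d,z): # coaster at d deg from card
    a=PHI+np.radians(d);return [A[0]+.088*np.cos(a),A[1]+.088*np.sin(a),z]
E
python3 - <<'E'
from h import *
s=manip.get_state();print(s['width'],s['gripper_force'])
P=co(-144,.17);a=np.arctan2(P[1]-A[1],P[0]-A[0])
print(P,np.degrees(a))
go(P,a+np.pi/2)
E
```

```text
0.061186321091449516 38.59039891278371
[np.float64(0.6366643606434885), np.float64(0.26091407666937155), 0.17] 36.800000000000026
pos [ 0.5863 -0.1807  0.1767] yaw 0.7891 clock 6.9 -> [0.4361, -0.3442, 0.0077] -0.6799
```

>>> {"fn": "move_arm", "kwargs": {"deltas": [[[0.436,-0.344,0.008,-0.68,0.4],[0.436,-0.344,0.008,-0.68,0.4],[0.436,-0.344,0.008,-0.68,0.4],[0.436,-0.344,0.008,-0.68,0.4],[0.436,-0.344,0.008,-0.68,0.4],[0.436,-0.344,0.008,-0.68,0.4],[0.436,-0.344,0.008,-0.68,0.4],[0.436,-0.344,0.008,-0.68,0.4],[0.436,-0.344,0.008,-0.68,0.4],[0.436,-0.344,0.008,-0.68,0.4],[0.436,-0.344,0.008,-0.68,0.4],[0.436,-0.344,0.008,-0.68,0.4]]]}}

```text
clock: 8.1
position: [0.6354, 0.2608, 0.1666]
ee_rot: [0.0, 0.448, 0.894, -0.0]
contact_force: [0.4, -0.1, -1.3]
width: 0.0609
gripper_force: 38.6
```

```bash
python3 - <<'E'
from h import *
P=co(-144,.0735);go(P,np.radians(126.8))
E
```

```text
pos [0.6354 0.2608 0.1666] yaw 2.2117 clock 8.1 -> [-0.0008, 0.0014, 0.1164] -0.0007
```

>>> {"fn": "move_arm", "kwargs": {"deltas": [[[-0.001,0.001,0.06,0,0.4],[-0.001,0.001,0.09,0,0.4],[-0.001,0.001,0.1,0,0.4],[-0.001,0.001,0.106,0,0.4],[-0.001,0.001,0.108,0,0.4],[-0.001,0.001,0.108,0,0.4]]]}}

```text
clock: 8.7
position: [0.6378, 0.261, 0.0816]
ee_rot: [0.001, 0.448, 0.894, 0.001]
contact_force: [-0.3, -0.1, -0.6]
width: 0.061
gripper_force: 38.7
```

>>> {"fn": "move_arm", "kwargs": {"deltas": [[[-0.001,0,0.002,0,0.4],[-0.001,0,0.004,0,0.4],[-0.001,0,0.006,0,0.4],[-0.001,0,0.006,0,0.4]]]}}

```text
clock: 9.1
position: [0.6371, 0.2605, 0.0752]
ee_rot: [-0.0, 0.448, 0.894, -0.0]
contact_force: [-0.6, -1.0, -2.0]
width: 0.0614
gripper_force: 38.7
```

>>> {"fn": "move_arm", "kwargs": {"deltas": [[[0,0,0.0015,0,0.4],[0,0,0.003,0,0.4],[0,0,0.003,0,0.4]]]}}

```text
clock: 9.4
position: [0.6372, 0.2605, 0.0728]
ee_rot: [-0.0, 0.448, 0.894, 0.0]
contact_force: [0.4, -0.3, -1.5]
width: 0.0612
gripper_force: 38.7
```

>>> {"fn": "move_arm", "kwargs": {"deltas": [[[0,0,0.0015,0,0.4],[0,0,0.003,0,0.4],[0,0,0.003,0,0.4]]]}}

```text
clock: 9.7
position: [0.6375, 0.2604, 0.0726]
ee_rot: [0.001, 0.448, 0.894, 0.0]
contact_force: [-1.6, -0.8, 9.6]
width: 0.0613
gripper_force: 39.3
```

>>> {"fn": "move_arm", "kwargs": {"deltas": [[[0,0,-0.002,0,0.2],[0,0,-0.002,0,-0.2],[0,0,-0.002,0,-0.6],[0,0,-0.002,0,-0.75],[0,0,-0.002,0,-0.8],[0,0,-0.05,0,-0.8],[0,0,-0.1,0,-0.8],[0,0,-0.12,0,-1]]]}}

```text
clock: 10.5
position: [0.6392, 0.2611, 0.1706]
ee_rot: [0.002, 0.448, 0.894, 0.002]
contact_force: [0.1, -0.3, -0.0]
width: 0.0856
gripper_force: 0.0
```

```bash
cat >> h.py <<'E'
def tins(f):
    im=np.load(f'pics/{f}.npy');hsv=cv2.cvtColor(im,cv2.COLOR_BGR2HSV)
    m=cv2.inRange(hsv,(15,60,170),(28,140,255));n,_,st,c=cv2.connectedComponentsWithStats(m)
    for i in range(1,n):
        if 250<st[i,4]<400 and 17<st[i,2]<24: print(st[i],np.round(c[i],1),np.round(px('top',*c[i],.064),3))
E
python3 - <<'E'
from h import *
tray('t3');tins('t3')
go([.584,-.359,.13],np.radians(90))
E
```

```text
[89, 110, 2735] [198.9 200. ] [ 0.0104 -0.098 ] ang -83.942304205479
[28, 26, 523] [183.6 181.2] [ 0.0732 -0.0496] ang -34.12139523351745
[25, 57, 376] [153.1 199.7] [0.0157 0.0502] ang 72.63297870307623
[22, 47, 492] [125.8 202.7] [0.0085 0.1388] ang 86.49562906566848
[25, 25, 505] [194.1 211.3] [-0.0257 -0.082 ] ang -107.40175453526254
[335 183  20  20 313] [344.5 192.7] [ 0.584 -0.359  0.064]
[339 220  20  20 320] [348.6 229.4] [ 0.467 -0.367  0.064]
pos [0.6399 0.2614 0.1724] yaw 2.2135 clock 10.55 -> [-0.5787, -0.5212, 0.0502] 0.3069
```

View pics/t3.png

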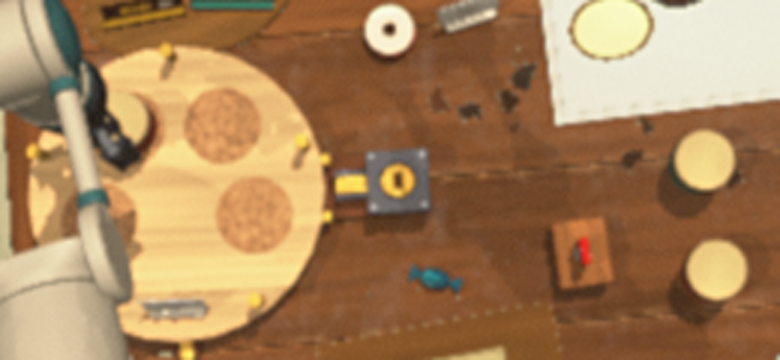

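```bash
python3 - <<'E'
from h import *
go([.584,-.359,.13],0)
E
```

```text
pos [0.6399 0.2614 0.1724] yaw 2.2135 clock 10.55 -> [-0.5787, -0.5212, 0.0502] 1.0569
```

>>> {"fn": "move_arm", "kwargs": {"deltas": [[[-0.579,-0.521,0.05,0.95,-1],[-0.579,-0.521,0.05,0.95,-1],[-0.579,-0.521,0.05,0.95,-1],[-0.579,-0.521,0.05,0.95,-1],[-0.579,-0.521,0.05,0.95,-1],[-0.579,-0.521,0.05,0.95,-1],[-0.579,-0.521,0.05,0.95,-1],[-0.579,-0.521,0.05,0.95,-1],[-0.579,-0.521,0.05,0.95,-1],[-0.579,-0.521,0.05,0.95,-1],[-0.579,-0.521,0.05,0.95,-1],[-0.579,-0.521,0.05,0.95,-1]]]}}

```text
clock: 11.75
position: [0.5824, -0.3375, 0.1267]
ee_rot: [-0.001, 0.979, 0.202, -0.0]
contact_force: [1.3, 0.1, -0.3]
width: 0.0853
gripper_force: 0.0
```

>>> {"fn": "move_arm", "kwargs": {"deltas": [[[0,0,0,0,-1],[0,0,0,0,-1],[0,0,0,0,-1]]]}}

```text
clock: 12.05
position: [0.583, -0.3345, 0.1272]
ee_rot: [-0.001, 0.979, 0.206, -0.0]
contact_force: [1.1, -0.4, -0.3]
width: 0.0853
gripper_force: 0.0
```

```bash
cat >> h.py <<'E'
def lid(f,s,near,z=.064):
    "refine lid centre in wrist image"
    im=np.load(f'pics/{f}.npy');hsv=cv2.cvtColor(im,cv2.COLOR_BGR2HSV)
    m=cv2.inRange(hsv,(12,50,110),(32,170,255));n,_,st,c=cv2.connectedComponentsWithStats(m)
    print('pred',proj('wrist',near,s))
    for i in range(1,n):
        if st[i,4]>3000: print(st[i],np.round(c[i],1),np.round(px('wrist',*c[i],z,s),4),
          'box',np.round(px('wrist',st[i,0]+st[i,2]/2,st[i,1]+st[i,3]/2,z,s),4))
E
python3 - <<'E'
from h import *
s=snap('wrist','w3');lid('w3',s,[.584,-.359,.064])
snap('top','t4');tins('t4')
go([.584,-.359,.034],None)
E
```

```text
pred [318.63764417 239.92488639]
[    0     0   560   380 97502] [219.5 189.6] [ 0.5889 -0.2937  0.064 ] box [ 0.6027 -0.3256  0.064 ]
[196 369  22  24 270] [206.3 380.5] [0.008 0.095 0.064]
pos [ 0.5835 -0.3341  0.1278] yaw 0.4156 clock 12.15 -> [-0.012, 0.0289, 0.1173]
```

>>> {"fn": "move_arm", "kwargs": {"deltas": [[[-0.012,0.029,0,0,-1],[-0.012,0.029,0.03,0,-1],[-0.012,0.029,0.08,0,-1],[-0.012,0.029,0.117,0,-1],[-0.012,0.029,0.117,0,0],[-0.012,0.029,0.117,0,0.4],[-0.012,0.029,0.117,0,0.4],[-0.012,0.029,0.117,0,0.4],[-0.012,0.029,0.117,0,0.4]]]}}

```text
clock: 13.05
position: [0.5847, -0.3614, 0.0361]
ee_rot: [0.001, 0.979, 0.205, 0.001]
contact_force: [-0.2, 0.1, -1.4]
width: 0.0615
gripper_force: 38.2
```

```bash
python3 - <<'E'
from h import *
P=co(144,.17);a=np.arctan2(P[1]-A[1],P[0]-A[0]);print(P,np.degrees(a))
go(P,a+np.pi/2)
E
```

```text
[np.float64(0.6381087510534914), np.float64(0.15747395617705823), 0.17] -35.19999999999996
pos [ 0.5847 -0.3614  0.0361] yaw 0.4138 clock 13.05 -> [0.3222, -0.5666, -0.1683] -0.2591
```

>>> {"fn": "move_arm", "kwargs": {"deltas": [[[0,0,-0.06,0,0.4],[0,0,-0.12,0,0.4],[0.032,-0.057,-0.168,-0.05,0.4],[0.322,-0.566,-0.168,-0.259,0.4],[0.322,-0.566,-0.168,-0.259,0.4],[0.322,-0.566,-0.168,-0.259,0.4],[0.322,-0.566,-0.168,-0.259,0.4],[0.322,-0.566,-0.168,-0.259,0.4],[0.322,-0.566,-0.168,-0.259,0.4],[0.322,-0.566,-0.168,-0.259,0.4],[0.322,-0.566,-0.168,-0.259,0.4],[0.322,-0.566,-0.168,-0.259,0.4]]]}}

```text
clock: 14.25
position: [0.6347, 0.1286, 0.1694]
ee_rot: [0.0, 0.888, 0.46, 0.001]
contact_force: [1.1, 0.1, -1.2]
width: 0.0615
gripper_force: 39.1
```

```bash
python3 - <<'E'
from h import *
P=co(144,.08)
go(P,np.radians(54.8))
print(manip.get_state()['width'])
E
```

```text
pos [0.6347 0.1286 0.1694] yaw 0.9558 clock 14.25 -> [0.0318, -0.0175, 0.1117] -0.0003
0.06152026454481738
```

>>> {"fn": "move_arm", "kwargs": {"deltas": [[[0.032,-0.0175,0,0,0.4],[0.032,-0.0175,0.05,0,0.4],[0.032,-0.0175,0.1,0,0.4],[0.032,-0.0175,0.11,0,0.4],[0.032,-0.0175,0.112,0,0.4],[0.032,-0.0175,0.112,0,0.4]]]}}

```text
clock: 14.85
position: [0.6393, 0.1554, 0.0804]
ee_rot: [0.0, 0.888, 0.46, 0.001]
contact_force: [0.8, 0.0, -0.8]
width: 0.0614
gripper_force: 39.1
```

```bash
python3 - <<'E'
from h import *
P=co(144,.0735)
go(P,np.radians(54.8))
E
```

```text
pos [0.6393 0.1554 0.0804] yaw 0.9554 clock 14.85 -> [0.0012, -0.0028, 0.0086] -0.0005
```

>>> {"fn": "move_arm", "kwargs": {"deltas": [[[0.001,-0.002,0.003,0,0.4],[0.001,-0.002,0.0055,0,0.4],[0.001,-0.002,0.007,0,0.4],[0.001,-0.002,0.0085,0,0.4],[0.001,-0.002,0.0085,0,0.4]]]}}

```text
clock: 15.35
position: [0.6374, 0.1572, 0.0722]
ee_rot: [0.0, 0.888, 0.46, 0.0]
contact_force: [-0.9, 0.1, 0.9]
width: 0.0616
gripper_force: 39.2
```

>>> {"fn": "move_arm", "kwargs": {"deltas": [[[0,0,0.001,0,0.4],[0,0,0,0,0.2],[0,0,0,0,-0.2],[0,0,0,0,-0.6],[0,0,0,0,-0.75],[0,0,0,0,-0.75],[0,0,-0.05,0,-0.75],[0,0,-0.1,0,-0.75],[0,0,-0.12,0,-1]]]}}

```text
clock: 16.25
position: [0.6392, 0.1575, 0.1721]
ee_rot: [0.001, 0.888, 0.46, 0.003]
contact_force: [0.3, 0.1, -0.2]
width: 0.0856
gripper_force: 0.0
```

```bash
python3 - <<'E'
from h import *
snap('top','t5');tins('t5')
go([.467,-.367,.13],np.radians(20))
E
```

```text
[339 220  20  20 319] [348.6 229.4] [ 0.467 -0.367  0.064]
pos [0.6399 0.1576 0.1737] yaw 0.956 clock 16.3 -> [-0.6607, 0.2013, 0.0517] 0.2898
```

>>> {"fn": "move_arm", "kwargs": {"deltas": [[[-0.661,0.201,0.052,0.29,-1],[-0.661,0.201,0.052,0.29,-1],[-0.661,0.201,0.052,0.29,-1],[-0.661,0.201,0.052,0.29,-1],[-0.661,0.201,0.052,0.29,-1],[-0.661,0.201,0.052,0.29,-1],[-0.661,0.201,0.052,0.29,-1],[-0.661,0.201,0.052,0.29,-1],[-0.661,0.201,0.052,0.29,-1],[-0.661,0.201,0.052,0.29,-1],[-0.661,0.201,0.052,0.29,-1],[-0.661,0.201,0.052,0.29,-1]]]}}

```text
clock: 17.5
position: [0.4612, -0.373, 0.1248]
ee_rot: [0.001, 0.985, 0.171, -0.001]
contact_force: [0.2, 0.5, 0.1]
width: 0.0854
gripper_force: 0.0
```

```bash
python3 - <<'E'
from h import *
go([.467,-.367,.034],np.radians(20))
E
```

```text
pos [ 0.4612 -0.373   0.1248] yaw 0.3432 clock 17.5 -> [0.0096, -0.0048, 0.1135] -0.0028
```

>>> {"fn": "move_arm", "kwargs": {"deltas": [[[0.002,-0.001,0,0,-1],[0.002,-0.001,0,0,-1],[0.002,-0.001,0.03,0,-1],[0.002,-0.001,0.06,0,-1],[0.002,-0.001,0.08,0,-1],[0.002,-0.001,0.08,0,-1]]]}}

```text
clock: 18.1
position: [0.464, -0.3626, 0.0601]
ee_rot: [-0.003, 0.985, 0.175, -0.001]
contact_force: [0.2, -0.3, 0.1]
width: 0.0851
gripper_force: 0.0
```

```bash
python3 - <<'E'
from h import *
go([.467,-.367,.034],np.radians(20))
E
```

```text
pos [ 0.464  -0.3626  0.0601] yaw 0.3512 clock 18.1 -> [0.0017, 0.0066, 0.0325] 0.001
```

>>> {"fn": "move_arm", "kwargs": {"deltas": [[[0.001,0.003,0.015,0,-1],[0.001,0.003,0.032,0,-1],[0.001,0.003,0.032,0,-1],[0.001,0.003,0.032,0,0],[0.001,0.003,0.032,0,0.4],[0.001,0.003,0.032,0,0.4],[0.001,0.003,0.032,0,0.4],[0.001,0.003,0.032,0,0.4]]]}}

```text
clock: 18.9
position: [0.4666, -0.3685, 0.0374]
ee_rot: [0.0, 0.985, 0.173, 0.001]
contact_force: [-0.7, 0.2, 4.8]
width: 0.0611
gripper_force: 38.4
```

```bash
python3 - <<'E'
from h import *
P=co(-72,.17);a=np.arctan2(P[1]-A[1],P[0]-A[0]);print(P,np.degrees(a))
go(P,a)
E
```

```text
[np.float64(0.537840618819715), np.float64(0.29150513489018126), 0.17] 108.80000000000004
pos [ 0.4666 -0.3685  0.0374] yaw 0.3483 clock 18.9 -> [0.3654, -0.7449, -0.1662] -0.7404
```

>>> {"fn": "move_arm", "kwargs": {"deltas": [[[0,0,-0.06,0,0.4],[0,0,-0.12,0,0.4],[0,0,-0.166,0,0.4],[0.365,-0.745,-0.166,0,0.4],[0.365,-0.745,-0.166,0,0.4],[0.365,-0.745,-0.166,0,0.4],[0.365,-0.745,-0.166,0,0.4],[0.365,-0.745,-0.166,0,0.4],[0.365,-0.745,-0.166,0,0.4],[0.365,-0.745,-0.166,0,0.4],[0.365,-0.745,-0.166,0,0.4],[0.365,-0.745,-0.166,0,0.4]]]}}

```text
clock: 20.1
position: [0.514, 0.0811, 0.1693]
ee_rot: [0.0, 0.985, 0.173, 0.0]
contact_force: [2.1, -0.5, -1.4]
width: 0.0613
gripper_force: 39.3
```

```bash
python3 - <<'E'
from h import *
go(co(-72,.17),np.radians(18.8))
E
```

```text
pos [0.514  0.0811 0.1693] yaw 0.3485 clock 20.1 -> [0.1179, -0.2371, -0.001] 0.0097
```

>>> {"fn": "move_arm", "kwargs": {"deltas": [[[0.118,-0.237,0,0.01,0.4],[0.118,-0.237,0,0.01,0.4],[0.118,-0.237,0,0.01,0.4],[0.118,-0.237,0,0.01,0.4],[0.118,-0.237,0,0.01,0.4],[0.118,-0.237,0.05,0.01,0.4],[0.118,-0.237,0.1,0.01,0.4],[0.118,-0.237,0.11,0.01,0.4],[0.118,-0.237,0.11,0.01,0.4],[0.118,-0.237,0.11,0.01,0.4]]]}}

```text
clock: 21.1
position: [0.5396, 0.2896, 0.083]
ee_rot: [-0.0, 0.987, 0.163, 0.001]
contact_force: [0.2, -0.7, -0.9]
width: 0.0606
gripper_force: 39.3
```

```bash
python3 - <<'E'
from h import *
go(co(-72,.074),np.radians(18.8))
E
```

```text
pos [0.5396 0.2896 0.083 ] yaw 0.327 clock 21.1 -> [-0.0014, -0.0029, 0.0112] -0.0005
```

>>> {"fn": "move_arm", "kwargs": {"deltas": [[[-0.001,-0.002,0.005,0,0.4],[-0.001,-0.002,0.008,0,0.4],[-0.001,-0.002,0.0095,0,0.4],[-0.001,-0.002,0.011,0,0.4],[-0.001,-0.002,0.011,0,0.4]]]}}

```text
clock: 21.6
position: [0.538, 0.2913, 0.0754]
ee_rot: [-0.0, 0.987, 0.163, 0.002]
contact_force: [-1.3, -2.3, 8.6]
width: 0.0612
gripper_force: 40.0
```

Contact. I'll release, rise, and move clear of the camera view towards the key stand.

>>> {"fn": "move_arm", "kwargs": {"deltas": [[[0,0,-0.001,0,0.2],[0,0,-0.001,0,-0.2],[0,0,-0.001,0,-0.6],[0,0,-0.001,0,-0.75],[0,0,-0.001,0,-0.75],[0,0,-0.05,0,-0.75],[0,0,-0.1,0,-0.75],[0,0,-0.12,0,-0.75],[0,0,-0.12,0,-0.75]]]}}

```text
clock: 22.5
position: [0.5388, 0.2917, 0.1716]
ee_rot: [-0.001, 0.987, 0.163, 0.003]
contact_force: [0.2, 0.5, -0.5]
width: 0.0748
gripper_force: 0.0
```

```bash
python3 - <<'E'
from h import *
# wrist view pose over key: key ahead of tool
go([.44,-.228,.17],np.radians(95))
go([.44,-.228,.17],np.radians(5))
print(manip.get_state()['width'],manip.get_state()['qpos'])
E
```

```text
pos [0.5388 0.2917 0.1716] yaw 0.3277 clock 22.5 -> [-0.3259, 0.5753, -0.0003] -0.6352
pos [0.5388 0.2917 0.1716] yaw 0.3277 clock 22.5 -> [-0.3259, 0.5753, -0.0003] 0.1148
0.07481500900432855 [3.82644530e-01 3.71508608e-01 1.53415003e+00 8.25754038e-05
 1.22964116e+00 1.62575953e+00]
```

```bash
python3 - <<'E'
from h import *
go([.488,-.228,.19],np.radians(139))
E
```

```text
pos [0.5388 0.2917 0.1716] yaw 0.3277 clock 22.5 -> [-0.269, 0.5946, -0.0249] -1.0019
```

>>> {"fn": "move_arm", "kwargs": {"deltas": [[[-0.269,0.595,-0.025,-1,-0.3],[-0.269,0.595,-0.025,-1,-0.3],[-0.269,0.595,-0.025,-1,-0.3],[-0.269,0.595,-0.025,-1,-0.3],[-0.269,0.595,-0.025,-1,-0.3],[-0.269,0.595,-0.025,-1,-0.3],[-0.269,0.595,-0.025,-1,-0.3],[-0.269,0.595,-0.025,-1,-0.3],[-0.269,0.595,-0.025,-1,-0.3],[-0.269,0.595,-0.025,-1,-0.3],[-0.269,0.595,-0.025,-1,-0.3],[-0.269,0.595,-0.025,-1,-0.3]]]}}

```text
clock: 23.7
position: [0.4852, -0.2324, 0.1869]
ee_rot: [-0.001, 0.547, 0.837, -0.001]
contact_force: [0.5, 0.5, -0.4]
width: 0.0554
gripper_force: 0.0
```

```bash
python3 - <<'E'
from h import *
go([.488,-.228,.19],np.radians(185))
print(manip.get_state()['width'])
E
```

```text
pos [ 0.4852 -0.2324  0.1869] yaw 1.9843 clock 23.7 -> [0.0036, 0.0054, -0.0039] -0.5942
0.05537323012808368
```

>>> {"fn": "move_arm", "kwargs": {"deltas": [[[0,0,0,-0.594,-0.3],[0,0,0,-0.594,-0.3],[0,0,0,-0.594,-0.3],[0,0,0,-0.594,-0.3],[0,0,0,-0.594,-0.3],[0,0,0,-0.594,-0.3],[0,0,0,-0.594,-0.3],[0,0,0,-0.594,-0.3],[0,0,0,-0.594,-0.3],[0,0,0,-0.594,-0.3],[0,0,0,-0.594,-0.3],[0,0,0,-0.594,-0.3]]]}}

```text
clock: 24.9
position: [0.4861, -0.2288, 0.1879]
ee_rot: [-0.001, -0.041, 0.999, 0.0]
contact_force: [-0.2, 0.1, -0.9]
width: 0.056
gripper_force: 0.0
```

```bash
python3 - <<'E'
from h import *
s=snap('wrist','w4')
for P in([.488,-.228,.082],[.488,-.228,.036]):print(proj('wrist',P,s))
tray('t6',(110,140,330,260),3);
im=np.load('pics/t6.npy');hsv=cv2.cvtColor(im,cv2.COLOR_BGR2HSV)
m=cv2.inRange(hsv,(15,60,150),(28,140,255))
g=cv2.imread('pics/t6.png');w=cv2.imread('pics/w4.png')[150:420,100:500]
c=np.zeros((600,800,3),np.uint8);c[:360,:660]=g;c[360:600,:400]=cv2.resize(w,(400,270))[:240]
cv2.imwrite('pics/m1.png',c);print(s['position'],np.degrees(yaw(s)))
E
```

```text
[279.18800842 210.85094332]
[279.17949451 195.71598332]
[107, 110, 2706] [198. 197.] [ 0.0203 -0.0954] ang -77.98729912111291
[36, 60, 577] [148.9 203.5] [0.0036 0.0641] ang 86.78551717513409
[26, 31, 259] [184.1 188.4] [ 0.0495 -0.0509] ang -45.79889335603404
[52, 70, 496] [138.9 242. ] [-0.1197  0.0979] ang 140.72102097968371
[25, 26, 515] [194.1 211.3] [-0.0258 -0.082 ] ang -107.46535564301489
[ 0.48610864 -0.22881493  0.18792805] -175.25291919021993
```

View pics/m1.png

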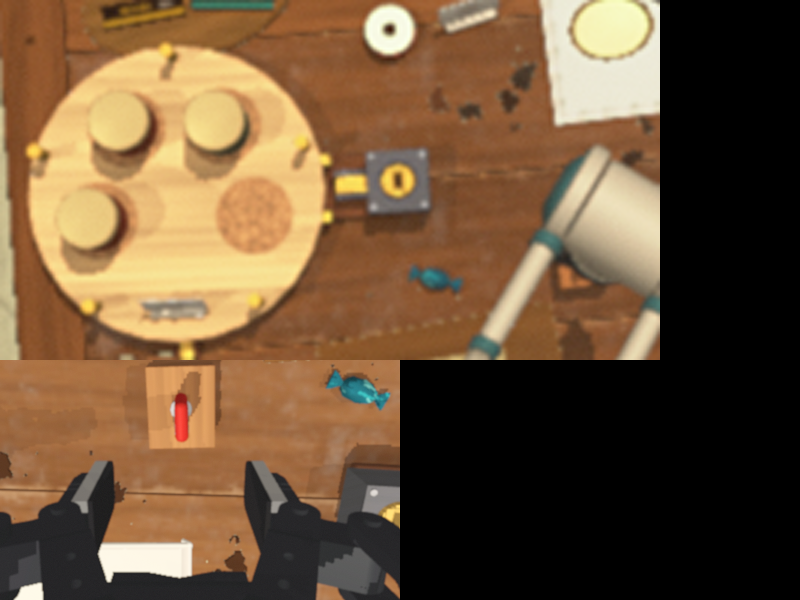

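The top view shows the three tins on their coasters, lids at crop (120,121), (216,121) and (90,219), and the bolt between the keepers. The wrist view shows the red key in its stand at about (281,208) in wrist pixels. I'll fit the key model to it.

```bash
cat >> h.py <<'E'
def fitkey(f,s,x0,z0):
    "fit key grip box (x,y,yaw) with grip bottom z0 to red mask"
    from scipy.optimize import minimize
    im=np.load(f'pics/{f}.npy');hsv=cv2.cvtColor(im,cv2.COLOR_BGR2HSV)
    m=(cv2.inRange(hsv,(0,150,60),(8,255,255))|cv2.inRange(hsv,(172,150,60),(180,255,255)))
    c0=proj('wrist',[x0[0],x0[1],z0+.04],s).astype(int);k=np.zeros_like(m);k[max(0,c0[1]-60):c0[1]+60,c0[0]-50:c0[0]+50]=1;m=m*k
    def hull(p):
        c,q=np.cos(p[2]),np.sin(p[2]);P=[proj('wrist',[p[0]+c*a-q*b,p[1]+q*a+c*b,z],s) for a in(-.015,.015) for b in(-.005,.005) for z in(z0,z0+.042)]
        return cv2.convexHull(np.float32(P))
    K=8
    M=cv2.resize(m,None,fx=K,fy=K,interpolation=cv2.INTER_LINEAR)>127
    y0,x00=max(0,c0[1]-70)*K,(c0[0]-60)*K;M=M[y0:y0+140*K,x00:x00+120*K]
    def cost(p):
        g=np.zeros(M.shape,np.uint8);h=(hull(p)+.5)*K-[x00,y0]
        cv2.fillConvexPoly(g,np.int32(h),1);g=g>0
        return 1-(g&M).sum()/max(1,(g|M).sum())
    simp=np.array([x0]*4,float);simp[1,0]+=.006;simp[2,1]+=.006;simp[3,2]+=.15
    r=minimize(cost,x0,method='Nelder-Mead',options=dict(initial_simplex=simp,xatol=1e-5,fatol=1e-5))
    print('key',np.round(r.x,4),'deg',np.degrees(r.x[2]),'iou',1-r.fun,'area',M.sum()/K/K);return r.x
E
python3 - <<'E'
from h import *
s=manip.get_state()
for u,v,d in[(120,121,-144),(216,121,144),(90,219,-72)]:
    P=px('top',u/3+110,v/3+140,.102);print(np.round((P-co(d,.102))*1e3,1))
k=fitkey('w4',s,[.488,-.228,.09],.040)
go([k[0],k[1],.05],k[2]+np.pi,s)
E
```

```text
[ 0.2 -7.3  0. ]
[-4.1 -3.9  0. ]
[-2.5 -5.3  0. ]
key [ 0.4902 -0.2269  0.1075] deg 6.157168132097831 iou 0.8036882170043959 area 585.625
pos [ 0.4863 -0.2289  0.1884] yaw -3.0585 clock 25.0 -> [-0.0052, 0.002, 0.1729] -0.0116
```

>>> {"fn": "move_arm", "kwargs": {"deltas": [[[-0.005,0.002,0.05,-0.012,-0.3],[-0.005,0.002,0.075,-0.012,-0.3],[-0.005,0.002,0.075,-0.012,-0.3],[-0.005,0.002,0.075,-0.012,-0.3],[-0.005,0.002,0.075,-0.012,-0.3]]]}}

```text
clock: 25.5
position: [0.4913, -0.2277, 0.1301]
ee_rot: [0.001, -0.054, 0.999, -0.001]
contact_force: [0.5, -0.3, -0.1]
width: 0.0557
gripper_force: 0.0
```

```bash
python3 - <<'E'
from h import *
s=snap('wrist','w5',(180,100,380,300),3)
k=fitkey('w5',s,[.490,-.227,.1],.040)
go([k[0],k[1],.053],k[2]+np.pi,s)
E
```

```text
key [ 0.4883 -0.2267  0.1191] deg 6.822706115946075 iou 0.7998993710691824 area 993.625
pos [ 0.4913 -0.2277  0.1301] yaw -3.033 clock 25.5 -> [0.0038, 0.0019, 0.0963] -0.005
```

View pics/w5.png

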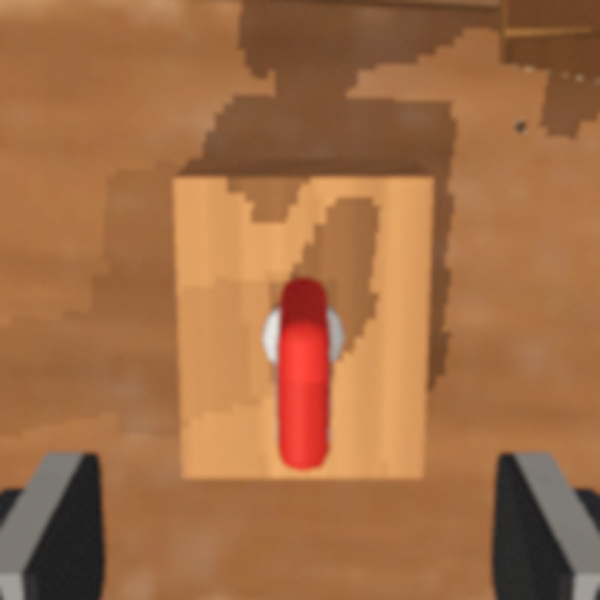

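The crop shows the key upright with its collar centred at about (303,338), which is wrist pixel (281,212.7). The stand's edges are parallel to the tool axis.

```bash
python3 - <<'E'
from h import *
s=manip.get_state()
a=px('wrist',281,212.7,.040,s);print('collar',a)
c=[px('wrist',180+u/3,100+v/3,.036,s) for u,v in[(175,177),(433,177),(424,477),(182,477)]]
print('stand c',np.mean(c,0),np.round(c,4).tolist())
print('top',px('wrist',180+303/3,100+ (470+322)/6,.082,s))
go([*a[:2],.053],None,s)
E
```

```text
collar [ 0.49011164 -0.2262121   0.04      ]
stand c [ 0.49004972 -0.22611108  0.036     ] [[0.4582, -0.2575, 0.036], [0.4522, -0.2021, 0.036], [0.5218, -0.1943, 0.036], [0.528, -0.2505, 0.036]]
top [ 0.48876215 -0.22646282  0.082     ]
pos [ 0.4912 -0.2277  0.1302] yaw -3.0331 clock 25.55 -> [0.0014, 0.0022, 0.0964]
```

>>> {"fn": "move_arm", "kwargs": {"deltas": [[[0.0014,0.0015,0.04,0,-0.3],[0.0014,0.0015,0.08,0,-0.3],[0.0014,0.0015,0.096,0,-0.3],[0.0014,0.0015,0.096,0,-0.3],[0.0014,0.0015,0.096,0,-0.3]]]}}

```text
clock: 26.05
position: [0.4899, -0.2266, 0.053]
ee_rot: [0.001, -0.054, 0.999, -0.001]
contact_force: [0.7, -0.3, 0.5]
width: 0.0553
gripper_force: 0.0
```

```bash
python3 - <<'E'
from h import *
go([.4900,-.2261,.052],np.radians(186.1))
E
```

```text
pos [ 0.4899 -0.2266  0.053 ] yaw -3.033 clock 26.05 -> [-0.0002, 0.0006, 0.0012] 0.001
```

>>> {"fn": "move_arm", "kwargs": {"deltas": [[[0,0.0006,0.001,0,0.3],[0,0.0006,0.001,0,0.6],[0,0.0006,0.001,0,1],[0,0.0006,0.001,0,1],[0,0.0006,0.001,0,1],[0,0.0006,0.001,0,1]]], "squeeze": 40}}

```text
clock: 26.65
position: [0.4895, -0.2258, 0.0518]
ee_rot: [0.001, -0.054, 0.999, -0.0]
contact_force: [-0.7, 0.8, 6.8]
width: 0.0092
gripper_force: 43.9
```

```bash
python3 - <<'E'
from h import *
s=manip.get_state();print(s['position'],np.degrees(yaw(s)),s['contact_force'],s['width'])
E
```

```text
[ 0.48945218 -0.22577655  0.05184315] -173.773394221108 [-0.65940813  0.7543224   6.8269225 ] 0.009244595311485648
```

```bash
python3 - <<'E'
from h import *
go([.569,-.0323,.14],np.radians(180.6))
E
```

```text
pos [ 0.4895 -0.2258  0.0518] yaw -3.0329 clock 26.65 -> [-0.1252, 0.2296, -0.1102] 0.0469
```

>>> {"fn": "move_arm", "kwargs": {"deltas": [[[0,0,-0.02,0,1],[0,0,-0.05,0,1],[0,0,-0.09,0,1],[0,0,-0.11,0,1],[-0.125,0.23,-0.11,0.047,1],[-0.125,0.23,-0.11,0.047,1],[-0.125,0.23,-0.11,0.047,1],[-0.125,0.23,-0.11,0.047,1],[-0.125,0.23,-0.11,0.047,1],[-0.125,0.23,-0.11,0.047,1],[-0.125,0.23,-0.11,0.047,1],[-0.125,0.23,-0.11,0.047,1]]]}}

```text
clock: 27.85
position: [0.5678, -0.0332, 0.1389]
ee_rot: [-0.0, -0.004, 1.0, -0.0]
contact_force: [-0.6, -1.3, -0.3]
width: 0.0094
gripper_force: 43.1
```

```bash
python3 - <<'E'
from h import *
s=snap('wrist','w6',(180,120,380,320),3)
print(s['position'],np.degrees(yaw(s)),s['width'],proj('wrist',[.569,-.0323,.052],s))
# predicted key outline: tip corners at TCP-46mm
p=np.array(s['position']);print(proj('wrist',p-[0,0,.046],s))
E
```

```text
[ 0.56777335 -0.03320182  0.13888397] -179.50202759629835 0.009412186563185942 [279.79876362 217.79139585]
[278.19644188 237.71477015]
```

View pics/w6.png

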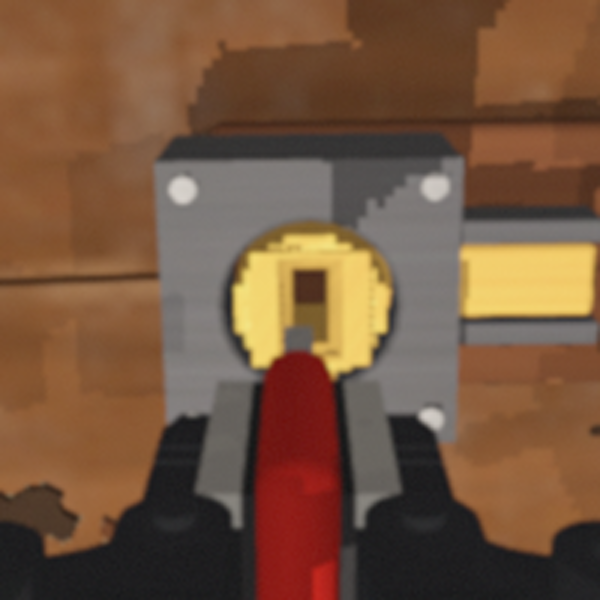

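The crop shows the slot centred at about (310,304), which is wrist pixel (283.3,221.3). The blade tip is at about x=298.5, so the key needs to shift slightly along +y.

```bash
python3 - <<'E'
from h import *
s=manip.get_state()
K=px('wrist',283.3,221.3,.052,s);print(K)
c=[px('wrist',180+u/3,120+v/3,.05,s) for u,v in[(182,190),(435,187),(430,417)]];print(np.round(c,4), (c[0]+c[2])/2)
go([K[0]-.0003,K[1]-.0007,.1005],np.radians(180.5),s)
E
```

```text
[ 0.57146585 -0.03005477  0.052     ]
[[ 0.5466 -0.0578  0.05  ]
 [ 0.5455 -0.0034  0.05  ]
 [ 0.5989 -0.0023  0.05  ]] [ 0.5727814 -0.0300812  0.05     ]
pos [ 0.5678 -0.0333  0.1389] yaw -3.1333 clock 27.9 -> [-0.0043, 0.0032, 0.0481] -0.0002
```

>>> {"fn": "move_arm", "kwargs": {"deltas": [[[-0.0048,0.003,0.02,0,1],[-0.0048,0.003,0.044,0,1],[-0.0048,0.003,0.044,0,1],[-0.0048,0.003,0.044,0,1],[-0.0048,0.003,0.054,0,1],[-0.0048,0.003,0.06,0,1],[-0.0048,0.003,0.06,0,1]]]}}

```text
clock: 28.6
position: [0.5718, -0.0294, 0.0907]
ee_rot: [-0.001, -0.005, 1.0, 0.0]
contact_force: [-1.3, -0.2, -0.4]
width: 0.0097
gripper_force: 43.1
```

```bash
python3 - <<'E'
from h import *
s=manip.get_state();print(s['contact_force'],s['moment'],s['width'])
go([.5717,-.0305,.068],np.radians(180.5),s)
E
```

```text
[-1.26437697 -0.17156667 -0.3613382 ] [ 0.00838254 -0.04516323  0.04444009] 0.009665575091979158
pos [ 0.5718 -0.0294  0.0907] yaw -3.1315 clock 28.6 -> [0.0001, -0.0014, 0.0283] 0.0007
```

>>> {"fn": "move_arm", "kwargs": {"deltas": [[[0,-0.001,0.008,0,1],[0,-0.001,0.014,0,1],[0,-0.001,0.02,0,1],[0,-0.001,0.025,0,1],[0,-0.001,0.0275,0,1],[0,-0.001,0.0275,0,1]]]}}

```text
clock: 29.2
position: [0.572, -0.0301, 0.0687]
ee_rot: [-0.0, -0.005, 1.0, 0.0]
contact_force: [0.8, 0.7, -0.2]
width: 0.0096
gripper_force: 43.1
```

>>> {"fn": "move_arm", "kwargs": {"deltas": [[[0,0,0.0015,0,1],[0,0,0.0015,0,1]]]}}

```text
clock: 29.4
position: [0.5725, -0.0302, 0.0681]
ee_rot: [0.0, -0.005, 1.0, -0.0]
contact_force: [-0.6, -0.5, -0.7]
width: 0.0095
gripper_force: 43.3
```

```bash
python3 - <<'E'
from h import *
s=manip.get_state();print(s['position'],s['contact_force'])
tray('t7',(110,140,330,260),3)
g=cv2.cvtColor(np.load('pics/t7.npy'),cv2.COLOR_BGR2GRAY)
g6=cv2.cvtColor(np.load('pics/t6.npy'),cv2.COLOR_BGR2GRAY)
for u,v in[(150,180.3),(182,180.3),(140,213)]:
    u,v=int(u),int(v);t=g6[v-14:v+15,u-14:u+15];r=cv2.matchTemplate(g[v-26:v+27,u-26:u+27],t,5);_,b,_,l=cv2.minMaxLoc(r);print(b,np.array(l)-12)
E
```

```text
[ 0.57249188 -0.03015126  0.06808465] [-0.64352293 -0.45525154 -0.67214155]
[103, 38, 1239] [182.3 158.7] [ 0.1471 -0.0469] ang -17.68387961986188
[27, 32, 264] [184.3 188.3] [ 0.05   -0.0515] ang -45.8466740238615
[41, 60, 580] [149.  203.5] [0.0037 0.0638] ang 86.68092166663226
[55, 70, 565] [138.4 241.4] [-0.1178  0.0994] ang 139.84222469777896
[26, 26, 522] [194.2 211.2] [-0.0255 -0.0821] ang -107.25462882397157
0.9995307922363281 [0 0]
0.9994473457336426 [0 0]
0.9995220303535461 [0 0]
```

>>> {"fn": "move_arm", "kwargs": {"deltas": [[[0,0,0.0005,0.06,1],[0,0,0.0005,0.12,1],[0,0,0.0005,0.18,1],[0,0,0.0005,0.24,1],[0,0,0.0005,0.3,1],[0,0,0.0005,0.36,1],[0,0,0.0005,0.42,1],[0,0,0.0005,0.48,1],[0,0,0.0005,0.54,1],[0,0,0.0005,0.6,1],[0,0,0.0005,0.63,1],[0,0,0.0005,0.64,1]]]}}

```text
clock: 30.65
position: [0.5729, -0.03, 0.068]
ee_rot: [0.001, 0.617, 0.787, 0.001]
contact_force: [1.1, 0.8, 1.4]
width: 0.0095
gripper_force: 43.3
```

```bash
python3 - <<'E'
from h import *
s=manip.get_state();print(s['position'],np.degrees(yaw(s)),s['contact_force'],s['moment'],s['width'])
E
```

```text
[ 0.57294518 -0.03000097  0.06799284] 103.73568905955604 [1.08547009 0.76523143 1.35541387] [ 0.14839063 -0.10658671  0.047798  ] 0.009499743400906466
```

>>> {"fn": "move_arm", "kwargs": {"deltas": [[[0,0,0,0.02,1],[0,0,0,0.035,1],[0,0,0,0.05,1],[0,0,0,0.05,1]]]}}

```text
clock: 31.05
position: [0.573, -0.0301, 0.068]
ee_rot: [0.001, 0.657, 0.754, 0.001]
contact_force: [1.5, 0.7, 0.5]
width: 0.0095
gripper_force: 43.4
```

```bash
python3 - <<'E'
from h import *
s=manip.get_state();print(s['position'],np.degrees(yaw(s)),s['contact_force'],s['moment'],s['width'])
s=snap('wrist','w7',(180,120,380,320),3);snap('top','t8')
a=np.load('pics/t8.npy')[180:222,205:262]
w=cv2.imread('pics/w7.png');c=np.zeros((600,800,3),np.uint8);c[:,:500]=w[:,50:550];c[:210,515:800]=cv2.resize(a,(285,210),interpolation=cv2.INTER_CUBIC);cv2.imwrite('pics/m2.png',c)
E
```

```text
[ 0.57302542 -0.03006783  0.06796132] 97.86368317090819 [1.47237368 0.65985792 0.52245245] [ 0.23394973 -0.21935824  0.28201615] 0.009502393749590676
```

View pics/m2.png

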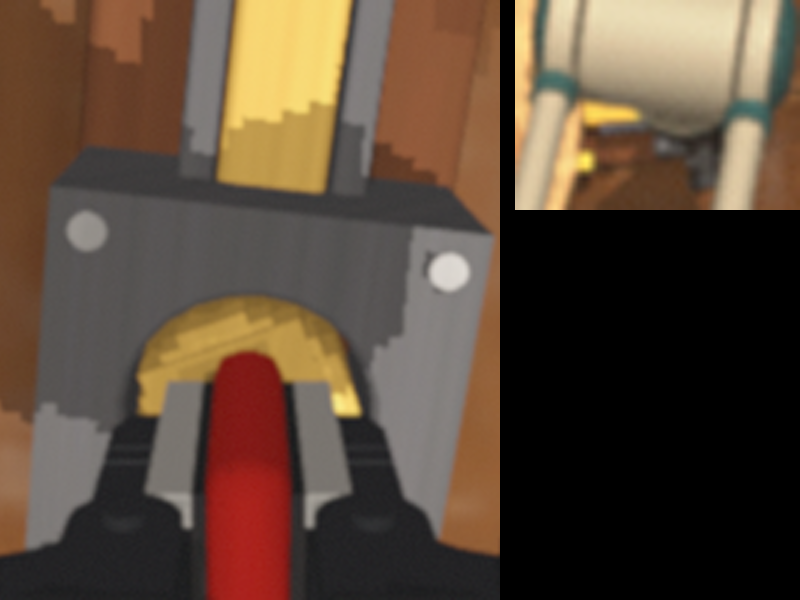

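The wrist view shows the key fully seated and turned about 83°, with the torque rising at the stop. The housing and bolt are visible at the top of the picture. Now I'll turn it back home.

>>> {"fn": "move_arm", "kwargs": {"deltas": [[[0,0,0,-0.07,1],[0,0,0,-0.14,1],[0,0,0,-0.21,1],[0,0,0,-0.28,1],[0,0,0,-0.35,1],[0,0,0,-0.42,1],[0,0,0,-0.49,1],[0,0,0,-0.56,1],[0,0,0,-0.63,1],[0,0,0,-0.7,1],[0,0,0,-0.76,1],[0,0,0,-0.79,1]]]}}

```text
clock: 32.35
position: [0.5721, -0.0307, 0.0679]
ee_rot: [-0.0, -0.112, 0.994, -0.0]
contact_force: [-0.7, -1.4, 3.4]
width: 0.0094
gripper_force: 43.6
```

```bash
python3 - <<'E'
from h import *
s=manip.get_state();print(s['position'],np.degrees(yaw(s)),s['contact_force'],s['moment'],s['width'])
E
```

```text
[ 0.57211042 -0.03069848  0.06789383] -167.17493841791872 [-0.70578788 -1.44162053  3.36445197] [-0.21536196  0.07997103 -0.06110403] 0.00942300228961152
```

>>> {"fn": "move_arm", "kwargs": {"deltas": [[[0,0,0,-0.02,1],[0,0,0,-0.04,1],[0,0,0,-0.055,1],[0,0,0,-0.055,1],[0,0,0,-0.055,1]]]}}

```text
clock: 32.85
position: [0.5722, -0.0307, 0.0679]
ee_rot: [-0.0, -0.166, 0.986, -0.0]
contact_force: [0.2, -1.7, 4.0]
width: 0.01
gripper_force: 43.9
```

```bash
python3 - <<'E'
from h import *
s=manip.get_state();print(s['position'],np.degrees(yaw(s)),s['contact_force'],s['moment'],s['width'])
E
```

```text
[ 0.57222078 -0.03072982  0.06788918] -160.83229419305275 [ 0.16290443 -1.68498433  3.99489102] [-0.34866258  0.10878646 -0.05433   ] 0.010039513298478143
```

>>> {"fn": "move_arm", "kwargs": {"deltas": [[[0,0,0,-0.02,1],[0,0,0,-0.04,1],[0,0,0,-0.04,1]]], "squeeze": 60}}

```text
clock: 33.15
position: [0.5725, -0.0308, 0.0679]
ee_rot: [0.0, -0.207, 0.978, -0.0]
contact_force: [-0.7, -3.2, 5.2]
width: 0.009
gripper_force: 60.6
```

```bash
python3 - <<'E'
from h import *
s=manip.get_state();print(s['position'],np.degrees(yaw(s)),s['contact_force'],s['moment'],s['width'])
s=snap('wrist','w8',(130,120,430,320),2.6)
E
```

```text
[ 0.57245784 -0.03077048  0.06791465] -156.07824210339484 [-0.67550788 -3.17739435  5.17203362] [-0.57210802  0.09119736 -0.40094785] 0.009008153665274198
```

View pics/w8.png

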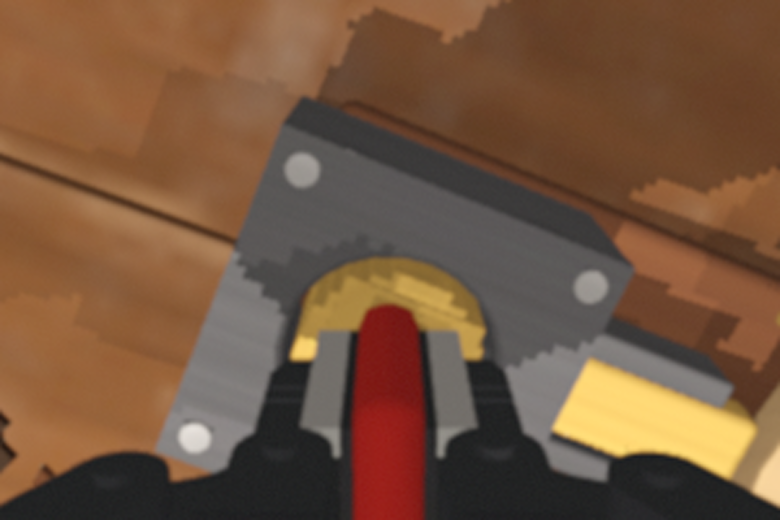

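The torque is now about −0.4 N m at the home stop. I'll ease back into the play and draw the key up.

>>> {"fn": "move_arm", "kwargs": {"deltas": [[[0,0,0,0.06,1],[0,0,0,0.12,1],[0,0,0,0.14,1],[0,0,0,0.14,1]]]}}

```text
clock: 33.6
position: [0.5724, -0.0299, 0.0679]
ee_rot: [0.0, -0.062, 0.998, 0.0]
contact_force: [-0.6, -1.1, 4.8]
width: 0.0093
gripper_force: 60.6
```

```bash
python3 - <<'E'
from h import *
s=manip.get_state();print(s['position'],np.degrees(yaw(s)),s['contact_force'],s['moment'],s['width'])
E
```

```text
[ 0.57237277 -0.02992406  0.06787075] -172.88699975965966 [-0.61960388 -1.13555922  4.84400612] [-0.10167153  0.08091596  0.03596568] 0.009308304546865416
```

Torque is back to baseline, so I'll draw it straight up.

>>> {"fn": "move_arm", "kwargs": {"deltas": [[[0,0,-0.008,0,1],[0,0,-0.018,0,1],[0,0,-0.03,0,1],[0,0,-0.042,0,1],[0,0,-0.06,0,1],[0,0,-0.08,0,1],[0,0,-0.1,0,1],[0,0,-0.1,0,1]]]}}

```text
clock: 34.4
position: [0.574, -0.0302, 0.1504]
ee_rot: [0.003, -0.063, 0.998, -0.001]
contact_force: [0.5, -0.2, -1.7]
width: 0.0092
gripper_force: 59.7
```

```bash
python3 - <<'E'
from h import *
s=snap('wrist','w9',(130,120,430,320),2.6)
print(s['position'],np.degrees(yaw(s)),s['width'],s['contact_force'])
go([.490,-.2261,.15],np.radians(186.1))
E
```

```text
[ 0.57400756 -0.03024331  0.15039283] -172.8105045006985 0.009213967299631906 [ 0.47086097 -0.21116712 -1.68685414]
pos [ 0.5731 -0.0302  0.149 ] yaw -3.0162 clock 34.45 -> [0.1337, -0.23, -0.0015] 0.009
```

View pics/w9.png

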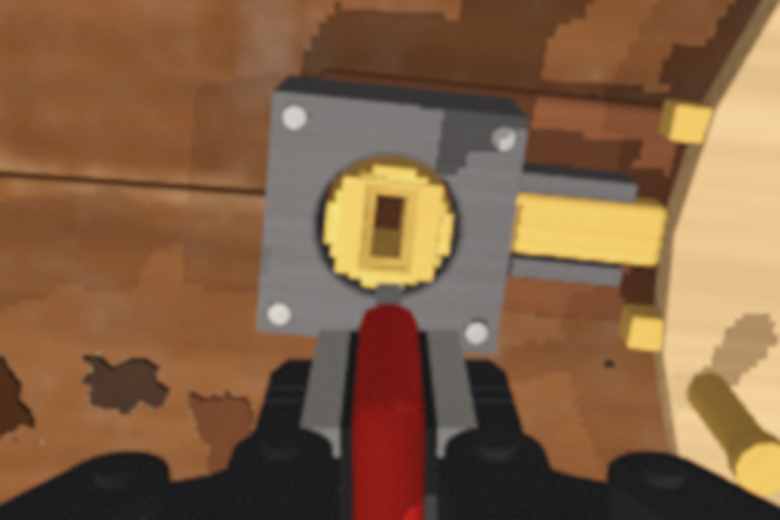

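The view shows the bolt thrown to the rim between the two keepers, at about (600,230). The slot is parallel to the housing, so the lock is home, and the key is free. Next is returning the key.

>>> {"fn": "move_arm", "kwargs": {"deltas": [[[0.1337,-0.23,0,0.009,1],[0.1337,-0.23,0,0.009,1],[0.1337,-0.23,0,0.009,1],[0.1337,-0.23,0,0.009,1],[0.1337,-0.23,0,0.009,1],[0.1337,-0.23,0,0.009,1],[0.1337,-0.23,0.04,0.009,1],[0.1337,-0.23,0.058,0.009,1],[0.1337,-0.23,0.058,0.009,1],[0.1337,-0.23,0.058,0.009,1]]]}}

```text
clock: 35.45
position: [0.4897, -0.2247, 0.101]
ee_rot: [-0.0, -0.054, 0.999, 0.001]
contact_force: [1.1, 0.5, -0.6]
width: 0.0093
gripper_force: 59.7
```

```bash
python3 - <<'E'
from h import *
s=snap('wrist','w10',(180,120,380,320),3)
p=np.array(s['position']);print(s['contact_force'],proj('wrist',p-[0,0,.046],s),proj('wrist',[.49,-.2261,.036],s))
go([.4897,-.2260,.085],np.radians(186.1),s)
E
```

```text
[ 1.09655756  0.49430845 -0.56501497] [277.95804328 237.57583963] [275.58339045 226.71298802]
pos [ 0.4897 -0.2247  0.101 ] yaw -3.0335 clock 35.45 -> [0.0002, -0.0017, 0.02] 0.0008
```

View pics/w10.png

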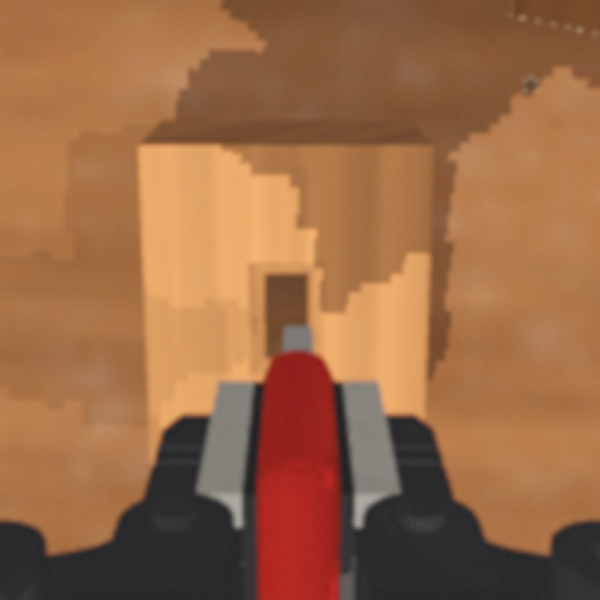

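The crop shows the slot centred at about x=286 and the key tip at x=297, so I need about 2 mm along −tool y.

>>> {"fn": "move_arm", "kwargs": {"deltas": [[[0,-0.0023,0,0,1],[0,-0.0023,0.01,0,1],[0,-0.0023,0.018,0,1],[0,-0.0023,0.024,0,1],[0,-0.0023,0.03,0,1],[0,-0.0023,0.03,0,1]]]}}

```text
clock: 36.1
position: [0.4887, -0.2276, 0.0761]
ee_rot: [-0.001, -0.053, 0.999, 0.001]
contact_force: [0.5, -1.0, -0.6]
width: 0.0092
gripper_force: 59.7
```

```bash
python3 - <<'E'
from h import *
s=manip.get_state();print(s['contact_force'],s['moment'],s['width']);go([.4897,-.2260,.052],np.radians(186.1),s)
E
```

```text
[ 0.51036796 -0.96568807 -0.56816831] [ 0.01166166 -0.01252246  0.02498362] 0.009229774407129679
pos [ 0.4887 -0.2276  0.0761] yaw -3.0352 clock 36.1 -> [-0.0014, 0.0018, 0.0302] -0.0
```

It's in the slot. I'll continue down until the collar seats.

>>> {"fn": "move_arm", "kwargs": {"deltas": [[[-0.001,0.001,0.008,0,1],[-0.001,0.001,0.016,0,1],[-0.001,0.001,0.022,0,1],[-0.001,0.001,0.027,0,1],[-0.001,0.001,0.03,0,1],[-0.001,0.001,0.03,0,1]]]}}

```text
clock: 36.7
position: [0.4898, -0.2269, 0.0527]
ee_rot: [-0.0, -0.053, 0.999, 0.0]
contact_force: [0.3, -0.1, -0.7]
width: 0.0096
gripper_force: 59.7
```

Nearly seated. I'll go a touch lower, release and rise.

>>> {"fn": "move_arm", "kwargs": {"deltas": [[[0,0,0.001,0,1],[0,0,0.001,0,0.8],[0,0,0.001,0,0.5],[0,0,0.001,0,0.1],[0,0,0.001,0,-0.3],[0,0,0.001,0,-0.3],[0,0,-0.04,0,-0.3],[0,0,-0.09,0,-0.3],[0,0,-0.14,0,-0.3],[0,0,-0.17,0,-0.3],[0,0,-0.17,0,-0.3],[0,0,-0.17,0,-0.3]]]}}

```text
clock: 37.9
position: [0.4899, -0.2269, 0.1892]
ee_rot: [0.0, -0.053, 0.999, -0.0]
contact_force: [-0.4, -1.3, -0.1]
width: 0.0557
gripper_force: 0.0
```

```bash
python3 - <<'E'
from h import *
s=snap('wrist','w11');tray('t9',(110,140,330,260),3)
g=cv2.cvtColor(np.load('pics/t9.npy'),cv2.COLOR_BGR2GRAY)
g6=cv2.cvtColor(np.load('pics/t6.npy'),cv2.COLOR_BGR2GRAY)
for u,v in[(150,180),(182,180),(140,213)]:
    t=g6[v-14:v+15,u-14:u+15];r=cv2.matchTemplate(g[v-26:v+27,u-26:u+27],t,5);_,b,_,l=cv2.minMaxLoc(r);print(b,np.array(l)-12)
a=cv2.resize(np.load('pics/w11.npy')[80:300,160:400],(360,330));c=np.zeros((600,800,3),np.uint8);t=cv2.imread('pics/t9.png');c[:360,:660]=t
c[360:600,:360]=a[:240];cv2.imwrite('pics/m3.png',c);print(s['contact_force'],s['position'])
E
```

```text
[103, 51, 1586] [189.9 163.7] [ 0.1299 -0.0714] ang -28.79555280180574
[36, 60, 590] [148.9 203.6] [0.0032 0.0641] ang 87.14205289553449
[26, 31, 259] [184.2 188.4] [ 0.0495 -0.051 ] ang -45.85509739626672
[110, 70, 1648] [186.9 241.6] [-0.1229 -0.0567] ang -155.23372920448796
[25, 26, 515] [194.1 211.3] [-0.0258 -0.0819] ang -107.48538196648619
0.9995515942573547 [0 0]
0.9994209408760071 [0 0]
0.9995338320732117 [0 0]
[-0.42798692 -1.3152566  -0.12133968] [ 0.48994165 -0.22690952  0.18924524]
```

View pics/m3.png

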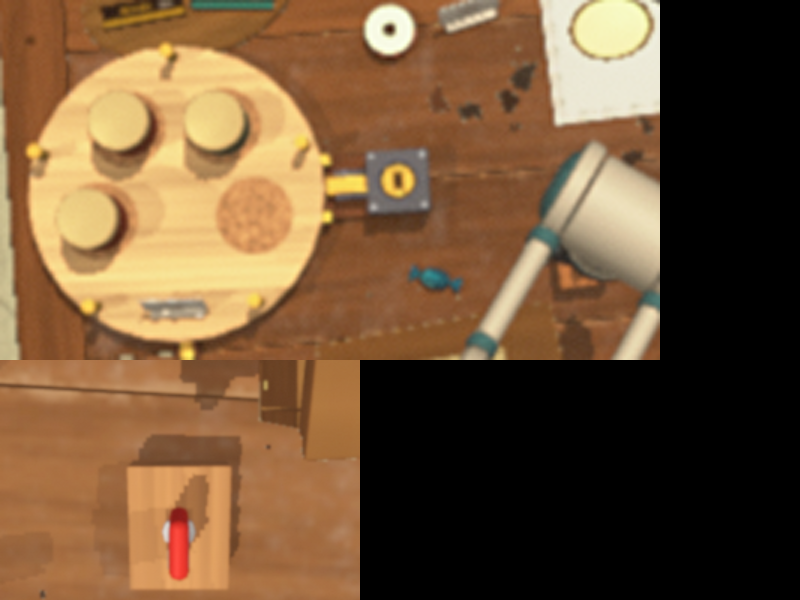

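The final view shows the tins on their coasters, the card at the front, the bolt across the gap and the key seated in its stand. The bystanders are unmoved.

```bash
python3 -c "
from rig import manip
print(manip.sign_off())"
```

```text
the job is handed in; nothing more can be done
None
```

I handed the job in at about 38 s of the 210 s allowed. The sign-off gave no verdict, but in the last camera check all three tins stood on their own coasters about 5–7 mm off centre, the card was at the front, the bolt was thrown with the lock home, and the key was back in its stand.

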